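# Load a clay tumbler into the bench kiln

## Robot

A 6-joint arm with a two-finger parallel gripper is mounted at the origin on the work surface. World frame = base frame: x ahead of the robot, y to its left, z up, the work surface at z = 0. Lengths are in m, angles in rad, forces in N, time in s.
With the tool pointing down it reaches from about 0.375 to 0.9 m from the base axis. Payload 3.1 kg.
Tool frame: the origin (TCP) lies between the finger pads; the fingertips stand 8 mm ahead of it and the grasp point (between the pads) lies 11 mm behind it; z points along the fingers, y is the line along which they close (so a half turn about z gives the same grasp; the last joint's range is limited). The gripper opens to 87 mm and grips with 3 to 60 N. Pads are 19 mm wide; open, the fingers measure 117 mm over their backs; the gripper's body (75 mm by 190 mm) begins 51 mm behind the grasp point.
Start: joints at [-1.389, 0.527, 1.433, -0, 1.181, -0.178], TCP at [0.22, -0.585, 0.231] pointing down, gripper open.
Joint ranges: [-3.08, 3.08], [-0.75, 2.2], [0.22, 2.44], [-1.43, 4.57], [0, 2.65], [-2.85, 2.85]. Speed limits (rad/s): [2.79, 2.79, 3.14, 3.14, 3.14, 3.14].

## Interface

Orientations are given as a unit quaternion [x, y, z, w].
In Python, from rig import robot gives the robot as it stands.
- The arm moves only by the tool move_arm, never from a script. Its argument "motion" is text: rows parted by semicolons, each of 5 numbers parted by spaces: the opening, from -1 (shut) to 1 (fully open), then the shift along the tool's x, y, z normalised to -1 to 1, where 1 is 0.2 m, then the turn about the tool's z normalised to -1 to 1, where 1 is pi rad. A call has 1 to 12 rows; each row is the pose to reach, as a shift and turn from the pose commanded when the call began, along the tool's axes at that moment, turning the shorter way round; what a row does not reach only later rows make up. A row lasts 1/12 s, in which the tool goes at most 41.7 mm and 7.16 degrees, less where a joint would pass 70% of its speed; a pose out of reach is approached as far as the arm can. A call with a number of a shift or a turn outside -1 to 1 is refused whole. A call with a gripper value outside its range is refused whole. The fingers move at their own pace and stop on an object; "newtons" is the grip in N (left out, the last holds). Time passes only in rows, so rows that repeat a pose let the fingers close. It gives the time, the measured TCP pose, the force, the opening and the grip force at its end, in the units of the state.
- robot.get_obs(): the state, without advancing time (a new reading comes with each control period).
- robot.camera(name): name is "side" or "top" or "wrist"; returns (picture, depth): 420x560x3 uint8, red, green, blue; 420x560 float32, m along the optical axis (not along the pixel's ray), 0 where there is no reading.
- robot.camera_model(name): a dict with "mtx" (3x3 intrinsics, pixels), "position" and "attitude" of the camera in the world. Camera axes: x right, y down, z forward; pixel columns grow to the right and rows downward; lengths in m; the calibration is good to about 2 mm. The wrist camera is an equidistant fisheye: a pixel r from the principal point sees the ray r / f radians off the axis. A picture is of the moment at which its call begins: read the wrist's pose just before it. camera_model takes no time and is no camera call; for the wrist camera it gives the pose at the moment of the call.
- robot.hand_in(): hands the job in; it is judged then, once.
The state is a dict: "time": time; "q": joint angles; "joint_velocities": joint speeds; "joint_torque": joint torques, N m; "position": TCP position; "tool_rot": TCP orientation; "ft_force": force on the tool from outside, world axes, zero at the start; "moment": the same for the moment, N m; "grip_width": finger opening in m; "grip_force": force on a finger pad.
Only numpy, scipy, OpenCV 4.12 (cv2) and the standard library are available. Lean on these libraries where they do the work, as an engineer would, in place of code of your own. Each camera call takes 0.05 s, during which the arm holds its last target. There are 200 camera calls.

## Task

Swing the kiln's door wide open, at least square to the kiln's front, then stand the clay tumbler upright in the middle of the round shelf inside the kiln, setting it down gently, and leave the door open. The dish, the rabbit figure and the glaze jar stay standing where they are.

Things in the scene. Friction and masses are not known exactly. Their poses are not given: they have to be found in the camera images.
- kiln: Grey bench kiln, a fixed box 270 wide (y), 220 deep (x), 285 high, its front facing the robot. Origin: on the table, under the middle of the front face; x points into the kiln, y left seen from the front, z up. Opening in the front: 180 wide, from 35 mm (sill) to 245 mm (lintel) above the table, a 40 mm roof above it; chamber 140 mm deep behind the front face.
- bat_center (a point): Centre of the top of the round white shelf in the kiln's chamber (disc 110 mm across, 10 mm thick, fixed): 60 mm behind the front face, midway between the side walls, 45 mm above the table. Axes as the kiln's.
- door_handle (a point): Middle of the door's handle: a level steel bar 12 mm thick, 104 mm long, near the door's free edge, 250 mm above the table, its axis 56 mm off the door's outer face. A post at each end joins it to the door; the gap between bar and door, 50 mm deep and 92 mm long, is open above and below. Axes turn with the door; closed, they equal the kiln's.
- door_hinge (a point): Point on the door's upright hinge axis at handle height, 130 mm left of the middle in the kiln's front plane. Axes turn with the door, closed they equal the kiln's; the handle's middle is at x -90, y -185 mm in them. The door is a grey slab 252 wide, 250 high (25 to 275 mm above the table), 30 thick, covering the opening.
- door (a joint): Door angle in rad: 0 closed, grows as the free edge swings out towards the robot and to the left (clockwise seen from above), to 2.0 at the stop; 1.57 is square to the kiln's front. No latch; a stiff hinge (about 0.35 N m of friction) keeps it where it is left. It may start slightly ajar.
- tumbler: The plain handleless tumbler of pale bare clay: 80 mm high, 48 mm wide at the foot, 56 mm at the rim, hollow with 4 mm walls and open at the top, about 0.13 kg. Origin at the centre of its underside, z up its axis. It stands on the table to the right of the kiln.
- dish: Low round dish of the same clay, 90 mm across, 32 mm high; origin under its centre. Leave alone.
- rabbit: Sitting rabbit figure of the same clay, about 58 mm across and 97 mm high with its ears; origin under its centre. Leave alone.
- jar: Closed grey glaze jar with black cap, 60 mm across, 75 mm high; origin under its centre. Leave alone.
Mind the look-alikes: they are no part of the job. Leave any blue or green look-alike of the tumbler alone.

How it is judged:
By the outcome, as a careful person would: the job done as asked, in the order asked, and still so for the second after the job is handed in, with the robot touching nothing.
It also fails if it takes over 61 s, if anything falls off the work surface, if the arm or the gripper's body presses on something with over 40 N, if the wrist force passes 120 N, or if a joint passes its speed limit or range.

## Working session

There is one attempt and no reset: what is moved stays moved. The work goes in short steps, Python scripts to look and compute and a tool call to move; the robot and the scene stay as the last step left them, time stands still between calls to the robot, and variables do not carry over. Pictures are saved under pics/ and viewed, at most 10 in all, crops included, and the job is handed in when it is done.

Besides the shell and the picture viewer there is one more tool, called after "Call:" in YAML: its name, and indented under it one key for each argument. move_arm: Moves the arm, as the interface text tells. Its arguments: {"type":"object","properties":{"motion":{"type":"string"},"newtons":{"type":"number"}},"required":["motion"]}

```bash
ls; mkdir -p pics; python3 - <<'E'
from rig import robot
import cv2,numpy as np
o=robot.get_obs();print({k:np.round(v,3) for k,v in o.items()})
for n in("side","top"):
    p,d=robot.camera(n);cv2.imwrite(f"pics/{n}0.png",p[...,::-1]);np.savez(f"{n}0.npz",p=p,d=d)
    m=robot.camera_model(n);print(n,{k:np.round(v,4).tolist() if not isinstance(v,str) else v for k,v in m.items()})
E
```

```text
pics
{'time': np.float64(0.0), 'q': array([-1.389,  0.528,  1.434, -0.   ,  1.181, -0.179]), 'joint_velocities': array([ 0.001,  0.001, -0.   , -0.   , -0.   , -0.002]), 'joint_torque': array([ -0.   , -44.004, -17.659,   0.063,   0.058,  -0.   ]), 'position': array([ 0.22 , -0.584,  0.23 ]), 'tool_rot': array([ 0.984,  0.179, -0.   , -0.001]), 'ft_force': array([ 0.255, -0.935,  0.53 ]), 'moment': array([-0.029, -0.011,  0.047]), 'grip_force': np.float64(0.0), 'grip_width': np.float64(0.087)}
side {'mtx': [[380.5719, 0.0, 276.403], [0.0, 380.5719, 212.1525], [0.0, 0.0, 1.0]], 'position': [0.8173, -0.2765, 1.0657], 'attitude': [0.8909, 0.4261, -0.0653, -0.1429]}
top {'mtx': [[490.6863, 0.0, 277.2188], [0.0, 490.6863, 216.6019], [0.0, 0.0, 1.0]], 'position': [0.4638, -0.0892, 1.5555], 'attitude': [-0.7005, 0.7121, -0.0325, 0.0321]}
```

View pics/top0.png

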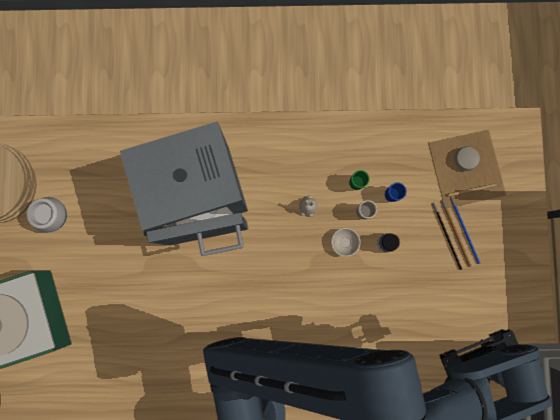

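View pics/side0.png

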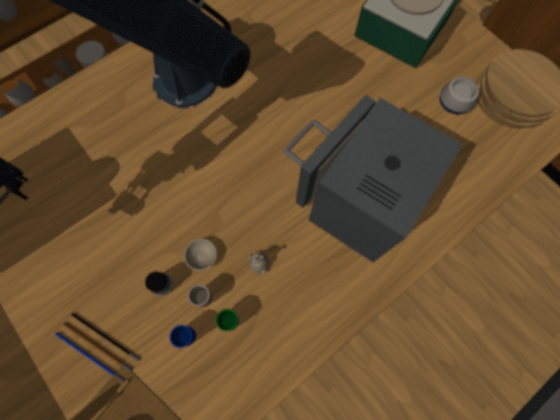

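The top picture shows the kiln at (183,178) with its door ajar and the handle at (222,242). Tumbler candidates are pale (367,210), green (359,180), blue (396,192), the dish (345,242), the rabbit (308,206), the jar (389,242) and a grey cylinder on the board (468,157). By the description I choose (367,210). In the side picture it is at (200,296).

```bash
cat > h.py <<'E'
import numpy as np,cv2
from scipy.spatial.transform import Rotation as R
def cloud(m,d):
    K=np.array(m["mtx"]);v,u=np.mgrid[:d.shape[0],:d.shape[1]]
    c=np.dstack([(u-K[0,2])*d/K[0,0],(v-K[1,2])*d/K[1,1],d])
    P=c@R.from_quat(m["attitude"]).as_matrix().T+np.array(m["position"]);P[d==0]=np.nan
    return P
E
python3 - <<'E'
from rig import robot
from h import *
C={n:cloud(robot.camera_model(n),np.load(n+"0.npz")["d"]) for n in("top","side")}
P=C["top"];S=C["side"]
def rect(pts):
    r=cv2.minAreaRect((pts[:,:2]*1000).astype(np.float32));return np.round(cv2.boxPoints(r)).tolist(),np.round(r[1]),round(r[2],1)
def box(P,u0,u1,v0,v1,z0,z1):
    q=P[v0:v1,u0:u1].reshape(-1,3);return q[(q[:,2]>z0)&(q[:,2]<z1)]
print("table z",np.nanmedian(P[270:290,150:350,2]),np.nanmedian(S[150:250,100:200,2]))
print("roof",rect(box(P,115,250,115,215,.28,.30)), np.nanmedian(P[160:190,150:170,2]))
print("roof side",rect(box(S,310,470,90,265,.28,.30)))
print("door",rect(box(P,140,250,205,245,.265,.279)))
h=box(P,190,250,225,262,.235,.265);print("handle",len(h),rect(h))
for n,(u,v) in dict(tumbler=(367,210),green=(359,180),blue=(396,192),dish=(345,242),rabbit=(308,206),jar=(389,242)).items():
    q=box(P,u-16,u+16,v-16,v+16,.015,.12);zt=np.percentile(q[:,2],98)
    rim=q[q[:,2]>zt-.008];c,r=cv2.minEnclosingCircle((rim[:,:2]*1000).astype(np.float32))
    print(n,np.round(c),round(r),round(zt*1000))
for n,(u,v) in dict(tumbler=(200,296)).items():
    q=box(S,u-14,u+14,v-14,v+14,.015,.12);zt=np.percentile(q[:,2],98)
    rim=q[q[:,2]>zt-.008];c,r=cv2.minEnclosingCircle((rim[:,:2]*1000).astype(np.float32))
    print("side",n,np.round(c),round(r),round(zt*1000))
p=np.load("top0.npz")["p"][150:270,270:430,::-1];cv2.imwrite("pics/crop.png",cv2.resize(p,None,fx=5,fy=5,interpolation=2))
E
```

```text
table z 0.0005274808673801923 0.0002662605938865692
roof ([[551.0, 261.0], [626.0, 1.0], [839.0, 63.0], [763.0, 323.0]], array([222., 271.]), 16.2) 0.28564949283873253
roof side ([[550.0, 264.0], [626.0, 1.0], [838.0, 62.0], [762.0, 325.0]], array([221., 273.]), 16.1)
door ([[518.0, 253.0], [565.0, -0.0], [634.0, 13.0], [588.0, 266.0]], array([ 71., 258.]), 10.4)
handle 414 ([[478.0, 133.0], [503.0, -0.0], [564.0, 11.0], [539.0, 145.0]], array([ 62., 136.]), 10.5)
tumbler [ 619. -364.] 28 86
green [ 711. -346.] 28 84
blue [ 671. -457.] 28 86
dish [ 522. -302.] 45 39
rabbit [ 643. -190.] 12 97
jar [ 518. -432.] 27 82
side tumbler [ 618. -364.] 28 83
```

View pics/crop.png

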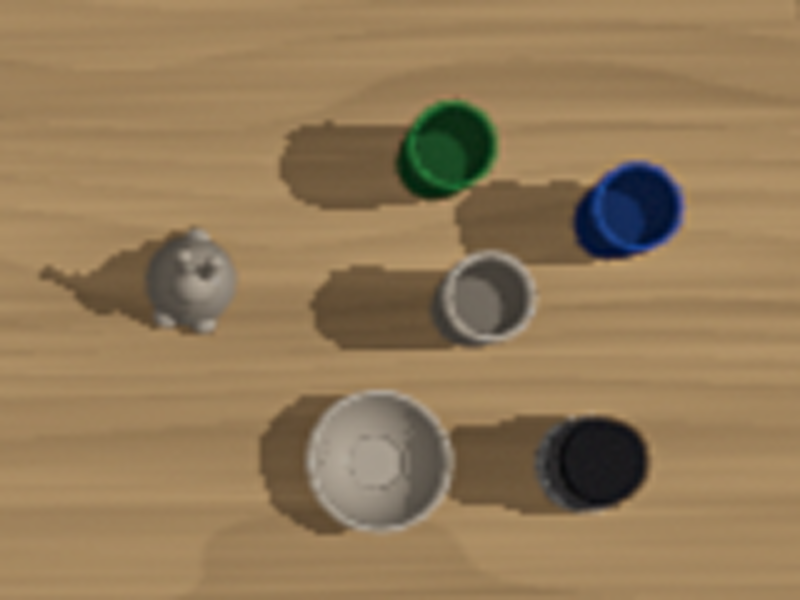

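The crop confirms it: a pale, hollow, handleless tumbler at crop (487,297), standing alone at (0.619,-0.364). The kiln's yaw is 16.1°, and the door is about 0.1 rad ajar. Next I plan the hook move on the handle.

```bash
cat >> h.py <<'E'
KY=np.radians(16.1); HINGE=np.array([.5526,.2564]); FRONT=np.array([.5885,.1315])
def r2(a): return np.array([[np.cos(a),-np.sin(a)],[np.sin(a),np.cos(a)]])
def kiln(x,y): return FRONT+r2(KY)@np.array([x,y])
def doorpt(th,x,y): return HINGE+r2(KY-th)@np.array([x,y])
def plan(o,wps):
    "world waypoints (x,y,z,yaw of tool x) -> rows shift/.2, turn/pi in present tool axes"
    M=R.from_quat(o["tool_rot"]).as_matrix();y0=np.arctan2(M[1,0],M[0,0])
    for *p,y in wps:
        s=M.T@(np.array(p)-o["position"])/.2;t=-(y-y0);t=(t+np.pi)%(2*np.pi)-np.pi
        print(*np.round(s,3),round(t/np.pi,3))
E
python3 - <<'E'
from rig import robot
from h import *
o=robot.get_obs()
p=doorpt(.098,-59,-185) if 0 else doorpt(.098,-.059,-.185)
print(p); y=KY-.098+np.pi/2
plan(o,[(*(p*.5+.5*o["position"][:2]),.33,y),(*p,.33,y),(*p,.238,y)])
E
```

```text
[0.52825114 0.06375231]
1.292 -1.246 -0.499 -0.444
2.584 -2.491 -0.496 -0.444
2.584 -2.49 -0.036 -0.444
```

Call:
move_arm:
  motion: "-1 0 0 -0.25 0; -1 1 -0.96 -0.5 -0.27;-1 1 -0.96 -0.5 -0.27;-1 1 -0.96 -0.5 -0.27;-1 1 -0.96 -0.5 -0.27;-1 1 -0.96 -0.5 -0.27;-1 1 -0.96 -0.5 -0.27;-1 1 -0.96 -0.5 -0.27"
  newtons: 20

```text
time: 0.77
position: [0.3401, -0.3317, 0.3308]
tool_rot: [0.821, 0.571, 0.0, -0.001]
ft_force: [0.5, -0.4, 0.1]
grip_width: 0.0417
grip_force: 0.0
```

```bash
python3 - <<'E'
from rig import robot
from h import *
o=robot.get_obs();print(o["time"],o["position"],o["q"])
p=doorpt(.098,-.059,-.185);y=KY-.098+np.pi/2
plan(o,[(*p,.33,y),(*p,.238,y)])
E
```

```text
0.7667 [ 0.34010438 -0.33170777  0.33078762] [-1.00920401e+00  2.05043572e-01  1.65659983e+00  7.76187666e-04
  1.28120796e+00 -6.52938844e-01]
2.181 0.192 0.007 -0.172
2.181 0.192 0.467 -0.172
```

Call:
move_arm:
  motion: "-1 1 0.09 0 -0.17;-1 1 0.09 0 -0.17;-1 1 0.09 0 -0.17;-1 1 0.09 0 -0.17;-1 1 0.09 0 -0.17;-1 1 0.09 0 -0.17"

```text
time: 1.27
position: [0.4285, -0.1485, 0.3303]
tool_rot: [0.641, 0.767, 0.001, -0.001]
ft_force: [-0.4, 0.1, -0.6]
grip_width: 0.0039
grip_force: 0.0
```

```bash
python3 - <<'E'
from rig import robot
from h import *
o=robot.get_obs();print(o["time"],o["position"],o["q"])
p=doorpt(.098,-.059,-.185);y=KY-.098+np.pi/2
plan(o,[(*p,.33,y),(*p,.238,y)])
E
```

```text
1.2667 [ 0.42847977 -0.14854539  0.33031736] [-0.58312547  0.17124411  1.70267758  0.00330425  1.26940865 -0.76308122]
0.956 0.68 0.006 -0.001
0.954 0.679 0.466 -0.001
```

Call:
move_arm:
  motion: "-1 0.955 0.68 0 0;-1 0.955 0.68 0 0;-1 0.955 0.68 0 0;-1 0.955 0.68 0 0;-1 0.955 0.68 0 0;-1 0.955 0.68 0 0;-1 0.955 0.68 0 0;-1 0.955 0.68 0 0"

```text
time: 1.93
position: [0.5289, 0.0577, 0.3299]
tool_rot: [0.643, 0.766, -0.001, -0.0]
ft_force: [-0.4, -0.9, -0.5]
grip_width: 0.0005
grip_force: 0.0
```

```bash
python3 - <<'E'
from rig import robot
from h import *
o=robot.get_obs();print(o["time"],o["position"])
p,d=robot.camera("top");P=cloud(robot.camera_model("top"),d)
q=P[225:262,190:250].reshape(-1,3);q=q[(q[:,2]>.235)&(q[:,2]<.265)];print(len(q),np.nanmin(q,0))
p,d=robot.camera("wrist");cv2.imwrite("pics/w1.png",p[...,::-1])
p=doorpt(.098,-.059,-.185);y=KY-.098+np.pi/2
plan(o,[(*p,.33,y),(*p,.238,y)])
E
```

```text
1.9333 [0.52887582 0.0576866  0.3298627 ]
137 [0.49881743 0.00075495 0.24755434]
0.03 0.002 -0.001 -0.003
0.031 0.003 0.459 -0.003
```

View pics/w1.png

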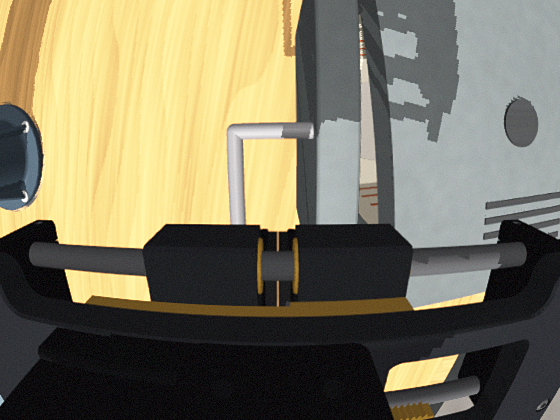

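The wrist picture shows the closed fingers at (280,260), between the bar (column 237) and the door face (column about 300). That lines up with the gap, so I go down.

Call:
move_arm:
  motion: "-1 0.03 0 0.15 0;-1 0.03 0 0.32 0;-1 0.03 0 0.46 0;-1 0.03 0 0.46 0;-1 0.03 0 0.46 0"

```text
time: 2.45
position: [0.5267, 0.0617, 0.2378]
tool_rot: [0.645, 0.764, -0.001, -0.001]
ft_force: [0.4, 0.5, 0.4]
grip_width: 0.0008
grip_force: 0.0
```

```bash
python3 - <<'E'
from rig import robot
from h import *
o=robot.get_obs();print(o["time"],o["position"],o["ft_force"])
w=[]
for k in range(1,24):
    th=.098+k*np.radians(4.5); w.append((*doorpt(th,-.066,-.185),.238,KY-th+np.pi/2)); 
plan(o,w)
E
```

```text
2.45 [0.52674711 0.0616578  0.23779522] [0.3519774  0.46753459 0.37220906]
0.036 -0.098 -0.001 0.021
0.07 -0.167 -0.0 0.046
0.108 -0.234 -0.0 0.071
0.152 -0.298 0.0 0.096
0.201 -0.357 0.0 0.121
0.254 -0.413 0.001 0.146
0.311 -0.465 0.001 0.171
0.372 -0.512 0.001 0.196
0.437 -0.554 0.001 0.221
0.505 -0.59 0.001 0.246
0.575 -0.622 0.002 0.271
0.648 -0.647 0.002 0.296
0.723 -0.667 0.002 0.321
0.799 -0.681 0.002 0.346
0.875 -0.689 0.002 0.371
0.952 -0.691 0.002 0.396
1.029 -0.687 0.002 0.421
1.106 -0.676 0.002 0.446
1.181 -0.66 0.002 0.471
1.255 -0.638 0.002 0.496
1.327 -0.611 0.002 0.521
1.397 -0.577 0.002 0.546
1.463 -0.539 0.002 0.571
```

Call:
move_arm:
  motion: "-1 0.036 -0.1 0 0.02;-1 0.07 -0.167 0 0.045;-1 0.108 -0.234 0 0.07;-1 0.152 -0.298 0 0.095;-1 0.2 -0.357 0 0.12;-1 0.254 -0.413 0 0.145;-1 0.31 -0.465 0 0.17;-1 0.372 -0.512 0 0.195;-1 0.437 -0.554 0 0.22;-1 0.505 -0.59 0 0.245;-1 0.575 -0.622 0 0.27;-1 0.648 -0.647 0 0.295"

```text
time: 3.45
position: [0.3804, 0.1681, 0.2413]
tool_rot: [0.919, 0.394, 0.003, 0.002]
ft_force: [1.4, -2.5, 0.1]
grip_width: 0.0004
grip_force: 1.3
```

```bash
python3 - <<'E'
from rig import robot
from h import *
o=robot.get_obs();print(o["time"],o["position"],o["ft_force"],o["q"])
w=[]
for k in range(13,25):
    th=.098+k*np.radians(4.5); w.append((*doorpt(th,-.066,-.185),.238,KY-th+np.pi/2)); 
plan(o,w)
E
```

```text
3.45 [0.38041523 0.16806783 0.24130052] [ 1.42159426 -2.45232836  0.11823617] [ 0.14741221  0.22624265  1.91838742 -0.00253293  0.99005102  0.90891759]
0.017 -0.081 0.016 0.025
0.051 -0.151 0.016 0.05
0.09 -0.217 0.016 0.075
0.135 -0.28 0.015 0.1
0.184 -0.339 0.015 0.125
0.238 -0.394 0.015 0.15
0.296 -0.445 0.015 0.175
0.358 -0.491 0.015 0.2
0.424 -0.532 0.015 0.225
0.492 -0.568 0.015 0.25
0.563 -0.598 0.015 0.275
0.636 -0.623 0.015 0.3
```

Call:
move_arm:
  motion: "-1 0.017 -0.081 0.01 0.025;-1 0.05 -0.15 0.01 0.05;-1 0.09 -0.217 0.01 0.075;-1 0.135 -0.28 0.01 0.1;-1 0.184 -0.339 0.01 0.125;-1 0.238 -0.394 0.01 0.15;-1 0.296 -0.445 0.01 0.175;-1 0.358 -0.491 0.01 0.2;-1 0.424 -0.532 0.01 0.225;-1 0.49 -0.565 0.01 0.25;-1 0.56 -0.595 0.01 0.275;-1 0.56 -0.595 0.01 0.275"

```text
time: 4.45
position: [0.3723, 0.334, 0.2396]
tool_rot: [1.0, -0.025, 0.004, -0.002]
ft_force: [0.8, 0.7, 0.4]
grip_width: 0.0002
grip_force: 0.0
```

```bash
python3 - <<'E'
from rig import robot
from h import *
o=robot.get_obs();print(o["time"],o["position"],o["ft_force"],o["q"])
th=np.linspace(1,2,500);P=np.array([doorpt(t,-.069,-.185) for t in th]);print("door est",th[np.argmin(np.linalg.norm(P-o["position"][:2],axis=1))])
E
```

```text
4.45 [0.37233094 0.33400788 0.2395652 ] [0.82839543 0.69954822 0.39965853] [ 5.07461805e-01  3.44719563e-01  1.73535578e+00 -8.38117973e-05
  1.05258268e+00  2.12830534e+00]
door est 1.9018036072144286
```

Call:
move_arm:
  motion: "-1 0 0 -0.15 0;-1 0 0 -0.35 0;-1 0 0 -0.55 0;-1 0 0 -0.75 0;-1 0 0 -0.95 0;-1 0 0 -1 0;-1 0 0 -1 0"

```text
time: 5.03
position: [0.3699, 0.3319, 0.4423]
tool_rot: [1.0, -0.024, 0.005, -0.003]
ft_force: [-0.0, -1.0, -0.5]
grip_width: 0.0002
grip_force: 0.0
```

```bash
python3 - <<'E'
from rig import robot
from h import *
from scipy.optimize import least_squares
o=robot.get_obs();print(o["time"],o["position"],o["q"],o["ft_force"])
p,d=robot.camera("top");P=cloud(robot.camera_model("top"),d);cv2.imwrite("pics/top1.png",p[...,::-1])
D=[([.528,1.434],[.22,-.584,.23]),([.20504,1.6566],[.3401,-.3317,.3308]),([.17124,1.70268],[.42848,-.14855,.3303]),([.22624,1.91839],[.38042,.16807,.2413]),([.34472,1.73536],[.37233,.33401,.23957]),(o["q"][1:3],o["position"])]
def f(v):
    a,L1,L2,h,off=v;e=[]
    for (q2,q3),p in D:
        e+=[a+L1*np.sin(q2)+L2*np.sin(q2+q3)-np.sqrt(p[0]**2+p[1]**2-off**2),h+L1*np.cos(q2)+L2*np.cos(q2+q3)-p[2]]
    return e
s=least_squares(f,[0,.4,.4,.1,.11]);print(s.x,s.cost,np.abs(s.fun).max())
E
```

```text
5.0333 [0.36994108 0.33194668 0.44233199] [5.05997392e-01 1.53077308e-01 1.42142619e+00 1.60909480e-04
 1.55518955e+00 2.12459490e+00] [-2.01374573e-05 -9.51674392e-01 -4.61156995e-01]
[-2.13897807e-03  5.06313251e-01  3.91414760e-01 -5.08183178e-02
  1.37782588e-05] 0.00098794191290476 0.03056038947401324<stdin>:10: RuntimeWarning: invalid value encountered in sqrt
```

View pics/top1.png

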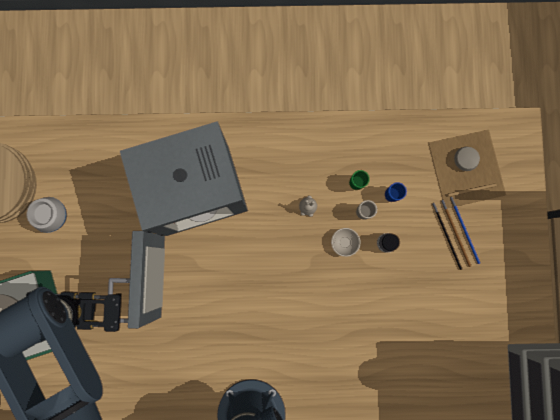

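The door now stands about 1.85 rad open: its slab runs from (145,232) to (145,327). The roof will block a downward tool from reaching the shelf, because the gripper's body meets the lintel. I'll check how the arm treats poses at the edge of its reach, since some tilt may be available there.

Call:
move_arm:
  motion: "1 1 0.6 0 0;1 1 0.6 0 0;1 1 0.6 0 0;1 1 0.6 0 0;1 1 0.6 0 0;1 1 0.6 0 0;1 1 0.6 0 0"

```text
time: 5.67
position: [0.5655, 0.1979, 0.4325]
tool_rot: [1.0, -0.027, -0.002, 0.001]
ft_force: [-0.2, 0.3, 0.2]
grip_width: 0.0392
grip_force: 0.0
```

Call:
move_arm:
  motion: "1 1 0.6 0 0;1 1 0.6 0 0;1 1 0.6 0 0;1 1 0.6 0 0;1 1 0.6 0 0;1 1 0.6 0 0;1 1 0.6 0 0"

```text
time: 6.25
position: [0.7587, 0.0682, 0.4307]
tool_rot: [1.0, -0.026, -0.003, 0.001]
ft_force: [-1.0, 0.0, -1.3]
grip_width: 0.0836
grip_force: 0.0
```

Call:
move_arm:
  motion: "1 1 0.6 0 0;1 1 0.6 0 0;1 1 0.6 0 0;1 1 0.6 0 0;1 1 0.6 0 0;1 1 0.6 0 0;1 1 0.6 0 0"

```text
time: 6.83
position: [0.8797, -0.0502, 0.4044]
tool_rot: [1.0, -0.025, 0.014, 0.0]
ft_force: [0.2, 0.3, 0.6]
grip_width: 0.087
grip_force: 0.0
```

```bash
python3 - <<'E'
from rig import robot
from h import *
o=robot.get_obs();print(o["time"],o["position"],o["q"],R.from_quat(o["tool_rot"]).as_matrix()[:,2])
E
```

```text
6.8333 [ 0.87970349 -0.05015434  0.40435082] [-0.18460396  0.90625428  0.221396    0.00431241  1.98603013  1.43749318] [ 0.02815514 -0.00124327 -0.99960279]
```

Call:
move_arm:
  motion: "1 1 0 0 0;1 1 0 0 0;1 1 0 0 0;1 1 0 0 0;1 1 0 0 0;1 1 0 0 0"

```text
time: 7.33
position: [0.9126, -0.0489, 0.3544]
tool_rot: [0.999, -0.024, 0.03, 0.001]
ft_force: [0.2, 0.3, 1.0]
grip_width: 0.0869
grip_force: 0.0
```

```bash
python3 - <<'E'
from rig import robot
from h import *
o=robot.get_obs();print(o["time"],o["position"],o["q"],R.from_quat(o["tool_rot"]).as_matrix()[:,2])
E
```

```text
7.3333 [ 0.91256824 -0.04886101  0.35444536] [-0.17775636  0.96454009  0.21936799  0.00806097  1.89773583  1.44350984] [ 0.06030721 -0.00307823 -0.99817512]
```

Call:
move_arm:
  motion: "1 -0.5 0 0 0;1 -0.5 0 0 0;1 -0.5 0 0 0;1 -0.5 0 0 0;1 -0.5 0 0 0"

```text
time: 7.75
position: [0.8093, -0.0439, 0.3482]
tool_rot: [0.999, -0.024, 0.028, 0.0]
ft_force: [1.3, -0.3, 0.5]
grip_width: 0.087
grip_force: 0.0
```

```bash
python3 - <<'E'
from rig import robot
from h import *
o=robot.get_obs();print(o["time"],o["position"],o["q"],R.from_quat(o["tool_rot"]).as_matrix()[:,2])
E
```

```text
7.75 [ 0.80928618 -0.04391166  0.3481795 ] [-0.19478091  0.71350924  0.75520123  0.00860682  1.61787687  1.42500241] [ 0.05559826 -0.00220567 -0.99845078]
```

Going past the reach limit tilts the tool outward, and the tilt stays in the commanded pose. That makes a tilted entry under the lintel possible. I'll build up this tilt in the kiln's own azimuth (16.1°), up high in free space.

Call:
move_arm:
  motion: "1 -0.25 -0.92 -0.25 -0.05;1 -0.25 -0.92 -0.25 -0.05;1 -0.25 -0.92 -0.25 -0.05;1 -0.25 -0.92 -0.25 -0.05;1 -0.25 -0.92 -0.25 -0.05"

```text
time: 8.17
position: [0.7704, 0.1454, 0.3995]
tool_rot: [0.998, 0.055, 0.034, 0.003]
ft_force: [0.4, 0.7, 0.3]
grip_width: 0.0872
grip_force: 0.0
```

Call:
move_arm:
  motion: "1 -0.25 -0.92 -0.25 -0.055;1 -0.25 -0.92 -0.25 -0.055;1 -0.25 -0.92 -0.25 -0.055;1 -0.25 -0.92 -0.25 -0.055;1 -0.25 -0.92 -0.25 -0.055"

```text
time: 8.58
position: [0.6968, 0.3236, 0.4445]
tool_rot: [0.989, 0.141, 0.033, 0.005]
ft_force: [-0.3, -0.3, -0.5]
grip_width: 0.087
grip_force: 0.0
```

Call:
move_arm:
  motion: "1 1 0 -0.2 0;1 1 0 -0.2 0;1 1 0 -0.2 0;1 1 0 -0.2 0;1 1 0 -0.2 0;1 1 0 -0.2 0"

```text
time: 9.08
position: [0.8069, 0.3419, 0.4482]
tool_rot: [0.989, 0.14, 0.045, 0.002]
ft_force: [0.3, -0.3, 0.9]
grip_width: 0.0871
grip_force: 0.0
```

Call:
move_arm:
  motion: "1 1 0 -0.5 0;1 1 0 -0.5 0"

```text
time: 9.25
position: [0.8142, 0.3375, 0.4588]
tool_rot: [0.988, 0.14, 0.062, -0.002]
ft_force: [-0.5, -1.1, 0.9]
grip_width: 0.0872
grip_force: 0.0
```

Call:
move_arm:
  motion: "1 1 0 -0.5 0;1 1 0 -0.5 0"

```text
time: 9.42
position: [0.8213, 0.3328, 0.4675]
tool_rot: [0.987, 0.14, 0.077, -0.006]
ft_force: [0.0, -0.8, -0.3]
grip_width: 0.0873
grip_force: 0.0
```

```bash
cat >> h.py <<'E'
def show(o):
    M=R.from_quat(o["tool_rot"]).as_matrix();t=M[:,2]
    print(round(o["time"],2),"pos",np.round(o["position"],4),"q",np.round(o["q"],4).tolist(),"tilt",round(np.degrees(np.arccos(-t[2])),2),"az",round(np.degrees(np.arctan2(t[1],t[0])),1),"yz",round(M[2,1],3),"xaz",round(np.degrees(np.arctan2(M[1,0],M[0,0])),1),np.round(o["tool_rot"],4).tolist())
E
python3 -c "
from rig import robot
from h import *
show(robot.get_obs())"
```

```text
9.42 pos [0.8213 0.3328 0.4675] q [0.2619, 0.8375, 0.218, -0.008, 1.9325, 1.5472] tilt 8.81 az 12.2 yz 0.011 xaz 16.2 [0.9871, 0.1402, 0.0766, -0.0055]
```

Call:
move_arm:
  motion: "1 1 -0.2 -1 0;1 1 -0.2 -1 0"

```text
time: 9.58
position: [0.8114, 0.3354, 0.4949]
tool_rot: [0.986, 0.14, 0.089, -0.009]
ft_force: [-0.3, -0.1, -0.5]
grip_width: 0.0867
grip_force: 0.0
```

Call:
move_arm:
  motion: "1 1 -0.2 -1 0;1 1 -0.2 -1 0;1 1 -0.2 -1 0;1 1 -0.2 -1 0"

```text
time: 9.92
position: [0.7886, 0.3377, 0.5399]
tool_rot: [0.985, 0.141, 0.103, -0.013]
ft_force: [-0.4, -0.6, -0.5]
grip_width: 0.0871
grip_force: 0.0
```

Call:
move_arm:
  motion: "1 1 -0.1 -0.7 0"

```text
time: 10.0
position: [0.7903, 0.3383, 0.5489]
tool_rot: [0.983, 0.141, 0.115, -0.016]
ft_force: [0.3, 0.6, -0.7]
grip_width: 0.0874
grip_force: 0.0
```

Call:
move_arm:
  motion: "1 1 -0.1 -0.7 0"

```text
time: 10.08
position: [0.7919, 0.338, 0.5594]
tool_rot: [0.982, 0.141, 0.127, -0.019]
ft_force: [-0.2, 0.0, -0.3]
grip_width: 0.087
grip_force: 0.0
```

```bash

python3 -c "
from rig import robot
from h import *
show(robot.get_obs())"
```

```text
10.08 pos [0.7919 0.338  0.5594] q [0.2725, 0.7315, 0.218, 0.0048, 1.9338, 1.5613] tilt 14.8 az 16.6 yz -0.002 xaz 16.3 [0.9817, 0.1405, 0.1274, -0.019]
```

```bash
cat > kin.py <<'E'
import numpy as np
from scipy.spatial.transform import Rotation as R
from scipy.optimize import least_squares
LO=np.array([-3.08,-.75,.22,-1.43,0,-2.85]);HI=np.array([3.08,2.2,2.44,4.57,2.65,2.85])
def fk(q,v):
    off,h,L1,ex,L2,T,a=v;E=lambda s,x:R.from_euler(s,x)
    r4=E('z',q[0])*E('y',q[1]);p=E('z',q[0]).apply([a,off,h])+r4.apply([0,0,L1])
    r4=r4*E('y',q[2]);p=p+r4.apply([ex,0,L2])
    r=r4*E('z',q[3])*E('y',q[4])*E('z',q[5]+np.pi/2);return p+r.apply([0,0,T]),r
D=[([-1.389,.528,1.434,0,1.181,-.179],[.22,-.584,.23]),([-1.00920,.205044,1.6566,.000776,1.281208,-.652939],[.3401,-.33171,.33079]),
([-.583125,.171244,1.702678,.003304,1.269409,-.763081],[.42848,-.148545,.330317]),([.147412,.226243,1.918387,-.002534,.990051,.908918],[.380415,.168068,.2413]),
([.507462,.34472,1.735356,0,1.052583,2.128305],[.372331,.334008,.239565]),([.505997,.153077,1.421426,0,1.55519,2.124595],[.369941,.331947,.442332]),
([-.184604,.906254,.221396,.004312,1.98603,1.437493],[.879703,-.050154,.404351]),([-.177756,.96454,.219368,.008061,1.897736,1.44351],[.912568,-.048861,.354445]),
([-.194781,.713509,.755201,.008607,1.617877,1.425002],[.809286,-.043912,.34818]),([.2619,.8375,.218,-.008,1.9325,1.5472],[.8213,.3328,.4675]),([.2725,.7315,.218,.0048,1.9338,1.5613],[.7919,.338,.5594])]
s=least_squares(lambda v:np.concatenate([fk(q,v)[0]-p for q,p in D]),[.11,.3,.5,0,.4,.2,0],loss='soft_l1',f_scale=.003)
V=s.x
def ik(p,r,q0):
    f=lambda q:np.r_[(fk(q,V)[0]-p)*5,(r.inv()*fk(q,V)[1]).as_rotvec()]
    b=least_squares(f,np.clip(q0,LO+1e-3,HI-1e-3),bounds=(LO,HI));return b.x,np.abs(f(b.x)).max()
E
python3 - <<'E'
from kin import *;from h import kiln,KY
print(np.round(V,4),np.round(s.fun.reshape(-1,3)*1000,1).tolist())
for al in(40,45,50,55,60,65,70,75,80,85):
    a=np.radians(al);t=np.array([np.sin(a)*np.cos(KY),np.sin(a)*np.sin(KY),-np.cos(a)])
    y=np.array([np.sin(KY),-np.cos(KY),0]);x=np.cross(y,t);r=R.from_matrix(np.c_[x,y,t])
    for nm,p in(("tum",[.619,-.364,.055]),("bat",[*kiln(.045,0),.105])):
        for q0 in([0,.5,1.5,0,1,1.5],[0,.5,1.5,3.1,.4,-1.5],[-.3,.8,1.5,1.5,.4,0]):
            q,e=ik(np.array(p),r,q0)
            if e<.01: print(al,nm,np.round(q,2),round(e,4))
E
```

```text
[1.110e-01 2.744e-01 5.878e-01 1.143e-01 3.916e-01 2.973e-01 2.000e-04] [[0.2, -0.1, -0.1], [-0.0, 0.0, 0.0], [-0.0, -0.0, 0.0], [-0.0, -0.0, 0.1], [-0.1, -0.0, 0.1], [0.1, -0.0, -0.0], [-0.0, -0.0, 0.0], [-0.0, -0.0, 0.0], [-0.1, 0.0, -0.0], [-0.0, -0.0, 0.0], [0.1, -0.1, -0.0]]
40 tum [-0.95  0.85  1.63  1.11  0.74 -0.54] 0.0
40 tum [-0.95  0.85  1.63  1.11  0.74 -0.54] 0.0
40 tum [-0.95  0.85  1.63  1.11  0.74 -0.54] 0.0
40 bat [-0.04  0.67  1.99  2.33  0.29 -1.03] 0.0
40 bat [-0.04  0.67  1.99  2.33  0.29 -1.03] 0.0
40 bat [-0.04  0.67  1.99  2.33  0.29 -1.03] 0.0
45 tum [-0.98  0.87  1.65  1.24  0.79 -0.69] 0.0
45 tum [-0.98  0.87  1.65  1.24  0.79 -0.69] 0.0
45 tum [-0.98  0.87  1.65  1.24  0.79 -0.69] 0.0
45 bat [-0.06  0.71  2.05  2.55  0.44 -1.27] 0.0
45 bat [-0.06  0.71  2.05  2.55  0.44 -1.27] 0.0
45 bat [-0.06  0.71  2.05  2.55  0.44 -1.27] 0.0
50 tum [-1.01  0.9   1.67  1.35  0.85 -0.82] 0.0
50 tum [-1.01  0.9   1.67  1.35  0.85 -0.82] 0.0
50 tum [-1.01  0.9   1.67  1.35  0.85 -0.82] 0.0
50 bat [-0.07  0.75  2.1   2.65  0.6  -1.39] 0.0
50 bat [-0.07  0.75  2.1   2.65  0.
[... 1420 characters left out ...]
.46 -1.64] 0.0
75 bat [-0.13  1.08  2.22  2.74  1.46 -1.64] 0.0
75 bat [-0.13  1.08  2.22  2.74  1.46 -1.64] 0.0
80 tum [-1.12  1.15  1.68  1.68  1.35 -1.26] 0.0
80 tum [-1.12  1.15  1.68  1.68  1.35 -1.26] 0.0
80 tum [-1.12  1.15  1.68  1.68  1.35 -1.26] 0.0
80 bat [-0.14  1.15  2.21  2.73  1.6  -1.66] 0.0
80 bat [-0.14  1.15  2.21  2.73  1.6  -1.66] 0.0
80 bat [-0.14  1.15  2.21  2.73  1.6  -1.66] 0.0
85 tum [-1.13  1.2   1.66  1.7   1.44 -1.29] 0.0
85 tum [-1.13  1.2   1.66  1.7   1.44 -1.29] 0.0
85 tum [-1.13  1.2   1.66  1.7   1.44 -1.29] 0.0
85 bat [-0.14  1.22  2.2   2.71  1.74 -1.69] 0.0
85 bat [-0.14  1.22  2.2   2.71  1.74 -1.69] 0.0
85 bat [-0.14  1.22  2.2   2.71  1.74 -1.69] 0.0
```

The kinematic fit is exact to about 0.1 mm, and steep tilts are reachable at both places. The jar and the other pots crowd the tumbler, so I will:
1. Lift it now with the present 15° tilt.
2. Set it on open table.
3. Tilt to about 80°.
4. Regrasp it and load the kiln.

```bash
cat >> h.py <<'E'
def steps(o,pts):
    "successive world points -> shifts/.2 in tool axes, each from the former"
    M=R.from_quat(o["tool_rot"]).as_matrix();p=o["position"]
    for w in pts:
        s=M.T@(np.array(w)-p)/.2;print(np.round(s,3),"rows",round(np.linalg.norm(s)*.2/.0417,1));p=np.array(w)
E
python3 - <<'E'
from rig import robot
from h import *
from kin import *
o=robot.get_obs()
steps(o,[(.74,.16,.53),(.69,-.02,.48),(.65,-.20,.40),(.6217,-.3632,.30),(.6217,-.3632,.15),(.6217,-.3632,.0495)])
q=o["q"]
for p in [(.69,-.02,.48),(.6217,-.3632,.3),(.6217,-.3632,.0495),(.55,-.09,.0495)]:
    q,e=ik(np.array(p),R.from_quat(o["tool_rot"]),q);print(np.round(q,2),e)
E
```

```text
[-0.52   0.781  0.013] rows 4.5
[-0.54   0.794  0.115] rows 4.6
[-0.532  0.808  0.272] rows 4.8
[-0.48   0.744  0.389] rows 4.6
[-0.192  0.001  0.725] rows 3.6
[-0.128  0.001  0.486] rows 2.4
[-0.25  0.36  1.07  0.13  1.49  1.04] 2.3510932783965544e-12
[-0.78  0.54  1.24  0.24  1.25  0.45] 6.651390349957098e-10
[-0.78  0.82  1.44  0.32  0.78  0.29] 2.7755575615628914e-16
[-0.46  0.68  1.91  0.47  0.4   0.41] 6.590794576766257e-10
```

Call:
move_arm:
  motion: "1 -0.52 0.78 0.01 0;1 -0.52 0.78 0.01 0;1 -0.52 0.78 0.01 0;1 -0.52 0.78 0.01 0;1 -0.52 0.78 0.01 0"

```text
time: 10.5
position: [0.7398, 0.1551, 0.5331]
tool_rot: [0.982, 0.138, 0.129, -0.017]
ft_force: [0.1, 1.3, -0.4]
grip_width: 0.0867
grip_force: 0.0
```

Call:
move_arm:
  motion: "1 -0.54 0.79 0.115 0;1 -0.54 0.79 0.115 0;1 -0.54 0.79 0.115 0;1 -0.54 0.79 0.115 0;1 -0.54 0.79 0.115 0"

```text
time: 10.92
position: [0.6898, -0.0241, 0.4825]
tool_rot: [0.982, 0.139, 0.129, -0.016]
ft_force: [0.2, -0.0, 0.1]
grip_width: 0.0867
grip_force: 0.0
```

Call:
move_arm:
  motion: "1 -0.53 0.81 0.27 0;1 -0.53 0.81 0.27 0;1 -0.53 0.81 0.27 0;1 -0.53 0.81 0.27 0;1 -0.53 0.81 0.27 0"

```text
time: 11.33
position: [0.6504, -0.2043, 0.403]
tool_rot: [0.982, 0.14, 0.129, -0.016]
ft_force: [0.3, 0.3, -1.0]
grip_width: 0.087
grip_force: 0.0
```

Call:
move_arm:
  motion: "1 -0.48 0.75 0.39 0;1 -0.48 0.75 0.39 0;1 -0.48 0.75 0.39 0;1 -0.48 0.75 0.39 0;1 -0.48 0.75 0.39 0;1 -0.48 0.75 0.39 0"

```text
time: 11.83
position: [0.62, -0.3719, 0.2986]
tool_rot: [0.982, 0.137, 0.126, -0.017]
ft_force: [0.4, 0.5, -0.1]
grip_width: 0.087
grip_force: 0.0
```

```bash

python3 -c "
from rig import robot
from h import *
o=robot.get_obs();show(o);steps(o,[(.6217,-.3632,.15),(.6217,-.3632,.0495)])"
```

```text
11.83 pos [ 0.62   -0.3719  0.2986] q [-0.7863, 0.5433, 1.2313, 0.2327, 1.2484, 0.4458] tilt 14.55 az 15.5 yz 0.002 xaz 15.9 [0.9824, 0.1373, 0.1255, -0.0166]
[-0.167 -0.041  0.724] rows 3.6
[-0.126 -0.001  0.486] rows 2.4
```

Call:
move_arm:
  motion: "1 -0.167 -0.04 0.72 0;1 -0.167 -0.04 0.72 0;1 -0.167 -0.04 0.72 0;1 -0.167 -0.04 0.72 0;1 -0.167 -0.04 0.72 0;1 -0.167 -0.04 0.72 0"

```text
time: 12.33
position: [0.624, -0.3562, 0.154]
tool_rot: [0.982, 0.14, 0.127, -0.018]
ft_force: [-0.0, -0.0, 1.1]
grip_width: 0.0868
grip_force: 0.0
```

```bash

python3 -c "
from rig import robot
from h import *
o=robot.get_obs();show(o);steps(o,[(.6217,-.3632,.0495)])
p,d=robot.camera('wrist');cv2.imwrite('pics/w2.png',p[...,::-1])"
```

```text
12.33 pos [ 0.624  -0.3562  0.154 ] q [-0.7668, 0.6822, 1.392, 0.2732, 0.9549, 0.3738] tilt 14.72 az 16.1 yz 0.001 xaz 16.3 [0.9818, 0.1405, 0.1269, -0.0178]
[-0.153  0.03   0.5  ] rows 2.5
```

View pics/w2.png

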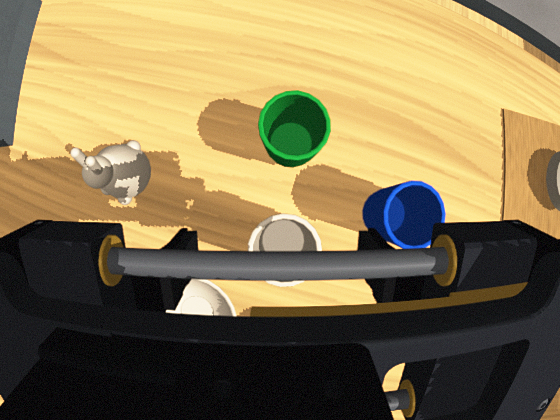

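The wrist picture shows the pale tumbler at (284,250), between the open fingers (columns 180 and 375). Green is clear at (295,128) and blue at (405,215). I go down and grip.

Call:
move_arm:
  motion: "1 -0.06 0.02 0.2 0;1 -0.11 0.025 0.36 0;1 -0.153 0.025 0.5 0;1 -0.153 0.025 0.5 0;1 -0.153 0.025 0.5 0"
  newtons: 12

```text
time: 12.8
position: [0.6208, -0.3622, 0.0505]
tool_rot: [0.982, 0.14, 0.127, -0.018]
ft_force: [0.5, -0.3, -0.5]
grip_width: 0.0869
grip_force: 0.0
```

Call:
move_arm:
  motion: "-0.2 0 0 0 0;-0.2 0 0 0 0;-0.2 0 0 0 0;-0.2 0 0 0 0;-0.2 0 0 0 0;-0.2 0 0 0 0"
  newtons: 12

```text
time: 13.3
position: [0.6198, -0.3614, 0.0496]
tool_rot: [0.982, 0.14, 0.126, -0.018]
ft_force: [0.4, 0.2, 0.8]
grip_width: 0.055
grip_force: 3.0
```

```bash

python3 -c "
from rig import robot
from h import *
o=robot.get_obs();show(o);print(o['grip_width'],o['grip_force'],o['ft_force'])
q=np.array(o['position']);steps(o,[q+[0,0,.12],(.575,-.20,.20),(.55,-.09,.17),(.55,-.09,q[2]+.012),(.55,-.09,q[2])])"
```

```text
13.3 pos [ 0.6198 -0.3614  0.0496] q [-0.7768, 0.8201, 1.4433, 0.3206, 0.7771, 0.2917] tilt 14.67 az 16.3 yz 0.0 xaz 16.3 [0.9818, 0.1404, 0.1264, -0.018]
0.054985677041883944 2.9858870363074175 [0.4083153  0.19786091 0.84100314]
[ 0.152  0.    -0.58 ] rows 2.9
[ 0.049 -0.837 -0.144] rows 4.1
[-0.005 -0.563  0.154] rows 2.8
[-0.137 -0.     0.524] rows 2.6
[-0.015 -0.     0.058] rows 0.3
```

Call:
move_arm:
  motion: "-1 0 0 0 0;-1 0 0 0 0;-1 0 0 0 0;-1 0.05 0 -0.2 0;-1 0.1 0 -0.4 0;-1 0.152 0 -0.58 0;-1 0.152 0 -0.58 0;-1 0.152 0 -0.58 0"
  newtons: 12

```text
time: 13.97
position: [0.6204, -0.362, 0.1711]
tool_rot: [0.982, 0.141, 0.127, -0.017]
ft_force: [0.3, 0.9, -1.3]
grip_width: 0.0541
grip_force: 11.9
```

Call:
move_arm:
  motion: "-1 0.01 -0.17 -0.03 0;-1 0.02 -0.34 -0.06 0;-1 0.03 -0.51 -0.09 0;-1 0.04 -0.68 -0.11 0;-1 0.05 -0.84 -0.14 0;-1 0.05 -0.84 -0.14 0"

```text
time: 14.47
position: [0.5697, -0.1909, 0.1958]
tool_rot: [0.982, 0.142, 0.121, -0.024]
ft_force: [0.1, -0.4, -2.2]
grip_width: 0.0542
grip_force: 11.8
```

Call:
move_arm:
  motion: "-1 0 -0.18 0.05 0;-1 0 -0.37 0.1 0;-1 0 -0.56 0.15 0;-1 0 -0.56 0.15 0;-1 0 -0.56 0.15 0"

```text
time: 14.88
position: [0.5476, -0.0863, 0.1666]
tool_rot: [0.982, 0.142, 0.122, -0.021]
ft_force: [0.2, -1.3, -1.6]
grip_width: 0.0546
grip_force: 11.9
```

```bash

python3 -c "
from rig import robot
from h import *
o=robot.get_obs();show(o);print(o['grip_width'],o['grip_force'],o['ft_force'])
q=np.array(o['position']);steps(o,[(.55,-.09,.0605),(.55,-.09,.0485)])"
```

```text
14.88 pos [ 0.5476 -0.0863  0.1666] q [-0.4526, 0.4605, 1.8393, 0.2757, 0.6795, 0.6303] tilt 14.26 az 18.0 yz -0.007 xaz 16.4 [0.9821, 0.1419, 0.1223, -0.0212]
0.05461842174242917 11.866263249166877 [ 0.17339735 -1.31382224 -1.62007423]
[-0.125  0.025  0.516] rows 2.5
[-0.015  0.     0.058] rows 0.3
```

Call:
move_arm:
  motion: "-1 -0.05 0 0.18 0;-1 -0.09 0 0.36 0;-1 -0.12 0 0.48 0;-1 -0.125 0 0.51 0;-1 -0.125 0 0.516 0;-1 -0.125 0 0.516 0"

```text
time: 15.38
position: [0.5532, -0.0898, 0.0632]
tool_rot: [0.982, 0.14, 0.126, -0.019]
ft_force: [-0.2, -0.2, -1.7]
grip_width: 0.0543
grip_force: 11.9
```

Call:
move_arm:
  motion: "-1 -0.003 0 0.012 0;-1 -0.006 0 0.024 0;-1 -0.009 0 0.036 0;-1 -0.012 0 0.048 0;-1 -0.014 0 0.054 0;-1 -0.014 0 0.054 0"

```text
time: 15.88
position: [0.5526, -0.0888, 0.0523]
tool_rot: [0.982, 0.14, 0.126, -0.019]
ft_force: [-0.2, -0.7, -0.1]
grip_width: 0.0541
grip_force: 11.9
```

```bash

python3 -c "
from rig import robot
from h import *
o=robot.get_obs();show(o);print(o['grip_width'],o['grip_force'],o['ft_force'])
q=np.array(o['position']);steps(o,[q+[0,0,.12]])"
```

```text
15.88 pos [ 0.5526 -0.0888  0.0523] q [-0.4525, 0.6772, 1.903, 0.4454, 0.4073, 0.4375] tilt 14.63 az 16.6 yz -0.001 xaz 16.3 [0.9819, 0.1404, 0.126, -0.0187]
0.054114385315918945 11.916365988936377 [-0.22986099 -0.71848725 -0.12593785]
[ 0.152 -0.001 -0.581] rows 2.9
```

Call:
move_arm:
  motion: "-1 -0.002 0 0.007 0;-1 -0.003 0 0.013 0;-1 -0.003 0 0.013 0;-1 -0.003 0 0.013 0"

```text
time: 16.22
position: [0.5527, -0.0888, 0.0497]
tool_rot: [0.982, 0.14, 0.126, -0.019]
ft_force: [0.2, -0.5, -0.2]
grip_width: 0.0543
grip_force: 12.0
```

Call:
move_arm:
  motion: "0.6 0 0 0 0;0.6 0 0 0 0;0.8 0 0 0 0;0.8 0 0 0 0;0.8 0 0 0 0"

```text
time: 16.63
position: [0.5528, -0.0889, 0.0497]
tool_rot: [0.982, 0.14, 0.126, -0.019]
ft_force: [0.6, -0.7, -0.6]
grip_width: 0.0759
grip_force: 0.0
```

Call:
move_arm:
  motion: "0.8 0.04 0 -0.15 0;0.8 0.08 0 -0.3 0;1 0.15 0 -0.58 0;1 0.25 0 -1 0;1 0.25 0 -1 0;1 0.25 0 -1 0;1 0.25 0 -1 0"

```text
time: 17.22
position: [0.5538, -0.091, 0.2618]
tool_rot: [0.981, 0.141, 0.131, -0.015]
ft_force: [-0.2, 0.1, -0.4]
grip_width: 0.0867
grip_force: 0.0
```

```bash

python3 - <<'E'
from rig import robot
from h import *
from kin import *
o=robot.get_obs();show(o)
p,d=robot.camera("side");P=cloud(robot.camera_model("side"),d);cv2.imwrite("pics/side1.png",p[...,::-1])
q=P.reshape(-1,3);m=(np.abs(q[:,0]-.55)<.06)&(np.abs(q[:,1]+.09)<.06)&(q[:,2]>.07)&(q[:,2]<.095);c,r=cv2.minEnclosingCircle((q[m][:,:2]*1000).astype(np.float32));print(m.sum(),c,r,np.percentile(q[m][:,2],95))
# tilt place: radial limit at j1=KY, shoulder-to-wrist straight
for z in(.5,.6,.7):
    for rr in(.7,.75,.8,.85):
        a=KY+np.arcsin(.111/rr);p_=np.array([rr*np.cos(a),rr*np.sin(a),z]);qq,e=ik(p_,R.from_quat(o["tool_rot"]),[.28,.5,.6,0,1.8,1.5]);print(z,rr,np.round(p_,3),np.round(qq,2),round(e,4))
E
```

```text
17.22 pos [ 0.5538 -0.091   0.2618] q [-0.4557, 0.32, 1.7353, 0.2213, 0.8961, 0.708] tilt 15.18 az 14.8 yz 0.007 xaz 16.4 [0.9812, 0.1408, 0.1312, -0.0152]
119 (550.159912109375, -92.12814331054688) 28.157878875732422 0.0833990589615629
0.5 0.7 [0.633 0.298 0.5  ] [ 0.28  0.36  1.02 -0.01  1.5   1.57] 0.0
0.5 0.75 [0.682 0.312 0.5  ] [ 0.28  0.45  0.88 -0.01  1.55  1.57] 0.0
0.5 0.8 [0.73  0.326 0.5  ] [ 0.28  0.55  0.71 -0.01  1.62  1.57] 0.0
0.5 0.85 [0.779 0.34  0.5  ] [ 0.28  0.66  0.51 -0.01  1.71  1.57] 0.0
0.6 0.7 [0.633 0.298 0.6  ] [ 0.28  0.37  0.76 -0.01  1.75  1.57] 0.0
0.6 0.75 [0.682 0.312 0.6  ] [ 0.28  0.47  0.6  -0.01  1.81  1.57] 0.0
0.6 0.8 [0.73  0.326 0.6  ] [ 0.28  0.59  0.39 -0.01  1.9   1.57] 0.0
0.6 0.85 [0.779 0.34  0.6  ] [ 0.28  0.69  0.22 -0.    1.94  1.57] 0.0346
0.7 0.7 [0.633 0.298 0.7  ] [ 0.28  0.43  0.4  -0.01  2.04  1.57] 0.0
0.7 0.75 [0.682 0.312 0.7  ] [ 0.28  0.54  0.22 -0.    2.09  1.56] 0.0209
0.7 0.8 [0.73  0.326 0.7  ] [0.28 0.57 0.22 0.01 1.99 1.56] 0.1047
0.7 0.85 [0.779 0.34  0.7  ] [0.27 0.59 0.22 0.02 1.87 1.56] 0.1906
```

View pics/side1.png

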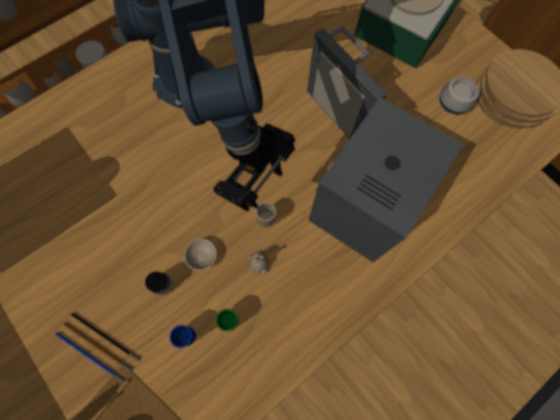

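The tumbler stands on open table at (0.550,-0.092), pixel (266,214), and the others are untouched. Next I build up the tilt above the kiln.

```bash

python3 -c "
from rig import robot
from h import *
o=robot.get_obs();steps(o,[(.57,-.08,.43),(.59,.03,.56),(.62,.18,.66),(.64,.30,.70)])"
```

```text
[ 0.318 -0.021 -0.801] rows 4.1
[ 0.409 -0.498 -0.565] rows 4.1
[ 0.472 -0.676 -0.394] rows 4.4
[ 0.307 -0.547 -0.127] rows 3.1
```

Call:
move_arm:
  motion: "1 0.318 -0.02 -0.8 0;1 0.318 -0.02 -0.8 0;1 0.318 -0.02 -0.8 0;1 0.318 -0.02 -0.8 0;1 0.318 -0.02 -0.8 0"

```text
time: 17.68
position: [0.5735, -0.0808, 0.4335]
tool_rot: [0.981, 0.141, 0.132, -0.016]
ft_force: [1.4, 0.3, 0.6]
grip_width: 0.0869
grip_force: 0.0
```

Call:
move_arm:
  motion: "1 0.41 -0.5 -0.565 0;1 0.41 -0.5 -0.565 0;1 0.41 -0.5 -0.565 0;1 0.41 -0.5 -0.565 0;1 0.41 -0.5 -0.565 0"

```text
time: 18.1
position: [0.5927, 0.0337, 0.5617]
tool_rot: [0.981, 0.143, 0.131, -0.019]
ft_force: [0.3, -0.0, 2.1]
grip_width: 0.087
grip_force: 0.0
```

Call:
move_arm:
  motion: "1 0.47 -0.68 -0.4 0;1 0.47 -0.68 -0.4 0;1 0.47 -0.68 -0.4 0;1 0.47 -0.68 -0.4 0;1 0.47 -0.68 -0.4 0"

```text
time: 18.52
position: [0.6216, 0.184, 0.6581]
tool_rot: [0.982, 0.142, 0.126, -0.02]
ft_force: [-0.1, -1.1, -0.1]
grip_width: 0.0872
grip_force: 0.0
```

Call:
move_arm:
  motion: "1 0.31 -0.55 -0.13 0;1 0.31 -0.55 -0.13 0;1 0.31 -0.55 -0.13 0;1 0.31 -0.55 -0.13 0"

```text
time: 18.85
position: [0.6432, 0.3072, 0.6953]
tool_rot: [0.982, 0.144, 0.124, -0.02]
ft_force: [-0.2, 0.1, -0.4]
grip_width: 0.0871
grip_force: 0.0
```

Call:
move_arm:
  motion: "1 0.8 0 -0.6 0;1 0.8 0 -0.6 0;1 0.8 0 -0.6 0"

```text
time: 19.1
position: [0.6592, 0.2962, 0.7182]
tool_rot: [0.98, 0.14, 0.137, -0.022]
ft_force: [0.6, -1.2, 0.0]
grip_width: 0.0867
grip_force: 0.0
```

Call:
move_arm:
  motion: "1 1 0 -0.8 0"

```text
time: 19.18
position: [0.6606, 0.2926, 0.7266]
tool_rot: [0.979, 0.14, 0.149, -0.025]
ft_force: [0.5, -0.4, 0.3]
grip_width: 0.0874
grip_force: 0.0
```

Call:
move_arm:
  motion: "1 1 0 -0.8 0"

```text
time: 19.27
position: [0.6615, 0.2891, 0.737]
tool_rot: [0.976, 0.14, 0.163, -0.028]
ft_force: [0.0, -1.0, 0.1]
grip_width: 0.0871
grip_force: 0.0
```

Call:
move_arm:
  motion: "1 1 0 -0.8 0"

```text
time: 19.35
position: [0.6621, 0.2858, 0.7468]
tool_rot: [0.974, 0.139, 0.176, -0.032]
ft_force: [-0.7, 0.3, 0.2]
grip_width: 0.0871
grip_force: 0.0
```

```bash

python3 -c "
from rig import robot
from h import *
o=robot.get_obs();show(o)"
```

```text
19.35 pos [0.6621 0.2858 0.7468] q [0.2414, 0.4745, 0.2198, 0.0319, 2.0888, 1.5487] tilt 20.58 az 18.3 yz -0.013 xaz 16.1 [0.974, 0.1394, 0.1758, -0.0317]
```

Call:
move_arm:
  motion: "1 1 -0.1 -0.65 0"

```text
time: 19.43
position: [0.6642, 0.2863, 0.7543]
tool_rot: [0.972, 0.139, 0.189, -0.035]
ft_force: [0.5, -0.6, 0.4]
grip_width: 0.0868
grip_force: 0.0
```

Call:
move_arm:
  motion: "1 1 -0.1 -0.65 0"

```text
time: 19.52
position: [0.6666, 0.2878, 0.76]
tool_rot: [0.969, 0.139, 0.2, -0.038]
ft_force: [0.3, 0.7, -0.3]
grip_width: 0.0871
grip_force: 0.0
```

Call:
move_arm:
  motion: "1 1 -0.1 -0.6 0"

```text
time: 19.6
position: [0.6694, 0.2892, 0.7655]
tool_rot: [0.967, 0.139, 0.211, -0.041]
ft_force: [0.1, -0.5, 0.2]
grip_width: 0.0871
grip_force: 0.0
```

Call:
move_arm:
  motion: "1 1 -0.1 -0.6 0"

```text
time: 19.68
position: [0.6719, 0.2902, 0.7713]
tool_rot: [0.964, 0.139, 0.222, -0.044]
ft_force: [-0.1, 0.4, 0.6]
grip_width: 0.0868
grip_force: 0.0
```

Call:
move_arm:
  motion: "1 1 -0.1 -0.55 0"

```text
time: 19.77
position: [0.6747, 0.2913, 0.7776]
tool_rot: [0.961, 0.139, 0.234, -0.047]
ft_force: [-0.3, 0.4, -0.2]
grip_width: 0.087
grip_force: 0.0
```

Call:
move_arm:
  motion: "1 1 -0.1 -0.5 0"

```text
time: 19.85
position: [0.678, 0.2925, 0.7837]
tool_rot: [0.958, 0.139, 0.246, -0.05]
ft_force: [-0.7, -0.3, 0.2]
grip_width: 0.0873
grip_force: 0.0
```

Call:
move_arm:
  motion: "1 1 -0.1 -0.5 0"

```text
time: 19.93
position: [0.681, 0.2934, 0.79]
tool_rot: [0.955, 0.138, 0.258, -0.053]
ft_force: [0.1, 0.4, -0.0]
grip_width: 0.0873
grip_force: 0.0
```

Call:
move_arm:
  motion: "1 1 -0.1 -0.45 0"

```text
time: 20.02
position: [0.6841, 0.2945, 0.7966]
tool_rot: [0.951, 0.138, 0.27, -0.056]
ft_force: [-0.1, 0.1, -0.6]
grip_width: 0.0868
grip_force: 0.0
```

Call:
move_arm:
  motion: "1 1 -0.1 -0.45 0"

```text
time: 20.1
position: [0.6869, 0.2955, 0.8033]
tool_rot: [0.948, 0.138, 0.282, -0.059]
ft_force: [-0.7, -0.3, -0.2]
grip_width: 0.0867
grip_force: 0.0
```

Call:
move_arm:
  motion: "1 1 -0.1 -0.4 0"

```text
time: 20.18
position: [0.69, 0.2966, 0.8103]
tool_rot: [0.944, 0.137, 0.294, -0.063]
ft_force: [0.5, -0.5, -0.0]
grip_width: 0.0867
grip_force: 0.0
```

```bash

python3 -c "
from rig import robot
from h import *
o=robot.get_obs();show(o)"
```

```text
20.18 pos [0.69   0.2966 0.8103] q [0.2289, 0.4263, 0.2189, 0.0754, 1.888, 1.5568] tilt 35.02 az 20.3 yz -0.037 xaz 15.7 [0.9437, 0.1373, 0.2943, -0.0626]
```

Call:
move_arm:
  motion: "1 1 0.15 -0.35 0"

```text
time: 20.27
position: [0.6962, 0.2904, 0.8172]
tool_rot: [0.94, 0.138, 0.306, -0.066]
ft_force: [-0.7, -0.3, 1.2]
grip_width: 0.0875
grip_force: 0.0
```

Call:
move_arm:
  motion: "1 1 0.15 -0.35 0"

```text
time: 20.35
position: [0.7034, 0.2816, 0.8236]
tool_rot: [0.936, 0.137, 0.318, -0.068]
ft_force: [-0.1, 0.1, -0.5]
grip_width: 0.0872
grip_force: 0.0
```

Call:
move_arm:
  motion: "1 1 0.15 -0.3 0"

```text
time: 20.43
position: [0.7106, 0.2738, 0.8301]
tool_rot: [0.932, 0.136, 0.33, -0.071]
ft_force: [-0.2, 0.4, 0.9]
grip_width: 0.0869
grip_force: 0.0
```

Call:
move_arm:
  motion: "1 1 0.15 -0.3 0"

```text
time: 20.52
position: [0.717, 0.2666, 0.8366]
tool_rot: [0.927, 0.135, 0.342, -0.073]
ft_force: [0.8, 0.8, -0.7]
grip_width: 0.0873
grip_force: 0.0
```

Call:
move_arm:
  motion: "1 1 0.15 -0.25 0"

```text
time: 20.6
position: [0.7235, 0.26, 0.8433]
tool_rot: [0.923, 0.134, 0.354, -0.076]
ft_force: [-0.3, -0.3, 0.7]
grip_width: 0.0868
grip_force: 0.0
```

Call:
move_arm:
  motion: "1 1 0.15 -0.2 0"

```text
time: 20.68
position: [0.7307, 0.254, 0.8495]
tool_rot: [0.918, 0.133, 0.366, -0.078]
ft_force: [0.1, -0.2, 0.3]
grip_width: 0.0875
grip_force: 0.0
```

Call:
move_arm:
  motion: "1 1 0.15 -0.2 0"

```text
time: 20.77
position: [0.7375, 0.2481, 0.8554]
tool_rot: [0.913, 0.132, 0.377, -0.08]
ft_force: [-0.6, -0.7, 0.4]
grip_width: 0.0867
grip_force: 0.0
```

Call:
move_arm:
  motion: "1 1 0.15 -0.15 0"

```text
time: 20.85
position: [0.7444, 0.2426, 0.8616]
tool_rot: [0.908, 0.132, 0.39, -0.083]
ft_force: [0.2, 0.1, -0.2]
grip_width: 0.0872
grip_force: 0.0
```

```bash

python3 -c "
from rig import robot
from h import *
o=robot.get_obs();show(o)"
```

```text
20.85 pos [0.7444 0.2426 0.8616] q [0.1031, 0.4071, 0.219, 0.1834, 1.7096, 1.4889] tilt 46.95 az 20.2 yz -0.047 xaz 14.8 [0.9078, 0.1316, 0.3897, -0.0826]
```

Call:
move_arm:
  motion: "1 1 0.4 -0.15 0"

```text
time: 20.93
position: [0.7526, 0.23, 0.8676]
tool_rot: [0.903, 0.132, 0.401, -0.085]
ft_force: [0.4, -0.3, -0.4]
grip_width: 0.0872
grip_force: 0.0
```

Call:
move_arm:
  motion: "1 1 0.4 -0.1 0"

```text
time: 21.02
position: [0.7621, 0.2154, 0.8729]
tool_rot: [0.898, 0.13, 0.412, -0.086]
ft_force: [-0.3, 0.2, -0.8]
grip_width: 0.0871
grip_force: 0.0
```

Call:
move_arm:
  motion: "1 1 0.4 -0.1 0"

```text
time: 21.1
position: [0.7709, 0.2016, 0.8778]
tool_rot: [0.893, 0.129, 0.423, -0.088]
ft_force: [0.3, -0.1, -0.0]
grip_width: 0.0869
grip_force: 0.0
```

Call:
move_arm:
  motion: "1 1 0.4 -0.05 0"

```text
time: 21.18
position: [0.7797, 0.1887, 0.883]
tool_rot: [0.887, 0.127, 0.435, -0.089]
ft_force: [-0.2, -0.3, 0.3]
grip_width: 0.0872
grip_force: 0.0
```

Call:
move_arm:
  motion: "1 1 0.4 -0.05 0"

```text
time: 21.27
position: [0.7878, 0.1759, 0.8879]
tool_rot: [0.882, 0.126, 0.446, -0.09]
ft_force: [0.4, 0.3, -0.5]
grip_width: 0.0869
grip_force: 0.0
```

Call:
move_arm:
  motion: "1 1 0.4 0 0"

```text
time: 21.35
position: [0.796, 0.1639, 0.8931]
tool_rot: [0.876, 0.124, 0.457, -0.091]
ft_force: [0.2, -0.3, 0.1]
grip_width: 0.0874
grip_force: 0.0
```

```bash

python3 -c "
from rig import robot
from h import *
o=robot.get_obs();show(o)"
```

```text
21.35 pos [0.796  0.1639 0.8931] q [-0.0504, 0.4132, 0.2189, 0.3171, 1.5758, 1.4006] tilt 55.57 az 19.3 yz -0.045 xaz 13.8 [0.8759, 0.1244, 0.4572, -0.0909]
```

Call:
move_arm:
  motion: "1 1 0.6 0.1 0"

```text
time: 21.43
position: [0.8064, 0.1483, 0.8968]
tool_rot: [0.87, 0.124, 0.469, -0.092]
ft_force: [-0.2, -0.0, 0.7]
grip_width: 0.0871
grip_force: 0.0
```

Call:
move_arm:
  motion: "1 1 0.6 0.1 0"

```text
time: 21.52
position: [0.8173, 0.1313, 0.8982]
tool_rot: [0.865, 0.122, 0.479, -0.092]
ft_force: [0.6, 0.6, -0.2]
grip_width: 0.087
grip_force: 0.0
```

Call:
move_arm:
  motion: "1 1 0.6 0.1 0"

```text
time: 21.6
position: [0.827, 0.1147, 0.9004]
tool_rot: [0.859, 0.12, 0.489, -0.092]
ft_force: [0.1, 0.7, 0.6]
grip_width: 0.0874
grip_force: 0.0
```

Call:
move_arm:
  motion: "1 1 0.6 0.1 0"

```text
time: 21.68
position: [0.8355, 0.0987, 0.9035]
tool_rot: [0.854, 0.117, 0.499, -0.092]
ft_force: [-0.1, -0.7, 0.1]
grip_width: 0.0871
grip_force: 0.0
```

Call:
move_arm:
  motion: "1 1 0.6 0.2 0"

```text
time: 21.77
position: [0.8447, 0.084, 0.9065]
tool_rot: [0.847, 0.115, 0.51, -0.092]
ft_force: [0.0, 0.4, 0.2]
grip_width: 0.0873
grip_force: 0.0
```

Call:
move_arm:
  motion: "1 1 0.6 0.2 0"

```text
time: 21.85
position: [0.8536, 0.0697, 0.9083]
tool_rot: [0.841, 0.113, 0.521, -0.092]
ft_force: [-0.4, 0.2, 0.2]
grip_width: 0.0868
grip_force: 0.0
```

Call:
move_arm:
  motion: "1 1 0.6 0.2 0"

```text
time: 21.93
position: [0.8616, 0.0555, 0.9107]
tool_rot: [0.835, 0.111, 0.531, -0.092]
ft_force: [-0.8, 0.5, -0.8]
grip_width: 0.0872
grip_force: 0.0
```

Call:
move_arm:
  motion: "1 1 0.6 0.2 0"

```text
time: 22.02
position: [0.8683, 0.0415, 0.914]
tool_rot: [0.829, 0.109, 0.541, -0.091]
ft_force: [-0.3, -0.1, -0.1]
grip_width: 0.0868
grip_force: 0.0
```

```bash

python3 -c "
from rig import robot
from h import *
o=robot.get_obs();show(o)"
```

```text
22.02 pos [0.8683 0.0415 0.914 ] q [-0.2464, 0.4631, 0.2194, 0.5039, 1.3829, 1.2688] tilt 66.57 az 17.0 yz -0.033 xaz 11.8 [0.8289, 0.1086, 0.5412, -0.091]
```

Call:
move_arm:
  motion: "1 1 0.5 0.25 0"

```text
time: 22.1
position: [0.8748, 0.0305, 0.9178]
tool_rot: [0.822, 0.106, 0.552, -0.09]
ft_force: [-0.3, 0.4, -0.3]
grip_width: 0.0868
grip_force: 0.0
```

Call:
move_arm:
  motion: "1 1 0.4 0.25 0"

```text
time: 22.18
position: [0.8802, 0.023, 0.9222]
tool_rot: [0.816, 0.103, 0.562, -0.089]
ft_force: [0.3, -0.8, 0.2]
grip_width: 0.0872
grip_force: 0.0
```

Call:
move_arm:
  motion: "1 1 0.3 0.25 0"

```text
time: 22.27
position: [0.8842, 0.0189, 0.928]
tool_rot: [0.809, 0.1, 0.573, -0.088]
ft_force: [-0.3, -0.1, 0.0]
grip_width: 0.0867
grip_force: 0.0
```

Call:
move_arm:
  motion: "1 1 0.3 0.25 0"

```text
time: 22.35
position: [0.8867, 0.0156, 0.9354]
tool_rot: [0.801, 0.098, 0.583, -0.087]
ft_force: [0.5, 0.5, 0.4]
grip_width: 0.0869
grip_force: 0.0
```

Call:
move_arm:
  motion: "1 1 0.3 0.3 0"

```text
time: 22.43
position: [0.8894, 0.0123, 0.9428]
tool_rot: [0.794, 0.095, 0.594, -0.086]
ft_force: [-0.2, 0.4, 0.6]
grip_width: 0.0872
grip_force: 0.0
```

Call:
move_arm:
  motion: "1 1 0.3 0.3 0"

```text
time: 22.52
position: [0.8918, 0.0086, 0.9497]
tool_rot: [0.787, 0.093, 0.604, -0.085]
ft_force: [-0.4, 0.3, -0.5]
grip_width: 0.0871
grip_force: 0.0
```

Call:
move_arm:
  motion: "1 1 0.3 0.3 0"

```text
time: 22.6
position: [0.8934, 0.0044, 0.9568]
tool_rot: [0.779, 0.09, 0.614, -0.084]
ft_force: [0.6, -0.3, -0.1]
grip_width: 0.087
grip_force: 0.0
```

Call:
move_arm:
  motion: "1 1 0.3 0.3 0"

```text
time: 22.68
position: [0.8942, 0.0, 0.9645]
tool_rot: [0.772, 0.087, 0.624, -0.083]
ft_force: [-0.0, 0.5, 0.7]
grip_width: 0.0871
grip_force: 0.0
```

Call:
move_arm:
  motion: "1 1 0.3 0.3 0"

```text
time: 22.77
position: [0.8941, -0.0047, 0.9728]
tool_rot: [0.765, 0.084, 0.633, -0.082]
ft_force: [0.1, 0.8, -0.7]
grip_width: 0.0869
grip_force: 0.0
```

```bash

python3 -c "
from rig import robot
from h import *
o=robot.get_obs();show(o)"
```

```text
22.77 pos [ 0.8941 -0.0047  0.9728] q [-0.3021, 0.4712, 0.2191, 0.5832, 1.1651, 1.2248] tilt 79.4 az 13.7 yz -0.019 xaz 7.8 [0.7648, 0.0844, 0.6335, -0.082]
```

Call:
move_arm:
  motion: "1 1 -0.5 0.3 0"

```text
time: 22.85
position: [0.8924, 0.0116, 0.9805]
tool_rot: [0.761, 0.079, 0.639, -0.079]
ft_force: [1.0, -0.1, -2.0]
grip_width: 0.0872
grip_force: 0.0
```

Call:
move_arm:
  motion: "1 1 -0.7 0.3 0"

```text
time: 22.93
position: [0.8857, 0.0408, 0.9938]
tool_rot: [0.755, 0.079, 0.646, -0.08]
ft_force: [0.7, 0.5, -0.4]
grip_width: 0.0872
grip_force: 0.0
```

Call:
move_arm:
  motion: "1 0.6 -1 0.3 0"

```text
time: 23.02
position: [0.8797, 0.0778, 1.0043]
tool_rot: [0.75, 0.078, 0.652, -0.079]
ft_force: [0.1, 1.6, 0.3]
grip_width: 0.0867
grip_force: 0.0
```

```bash

python3 - <<'E'
from rig import robot
from h import *
from kin import *
o=robot.get_obs();show(o)
Rt=R.from_quat(o["tool_rot"]);M=Rt.as_matrix()
# turn about tool z that makes y level
d=np.arctan2(-M[2,1],-M[2,0]) ; 
for t in(d,np.arctan2(M[2,1],M[2,0])): 
    N=(Rt*R.from_euler('z',t)).as_matrix();print("turn/pi",round(t/np.pi,4),"yz",N[2,1])
q=o["q"];t=M[:,2]
h=np.array([np.cos(np.arctan2(t[1],t[0])),np.sin(np.arctan2(t[1],t[0])),0])
g=np.array([.550,-.092,0])
W=[(.80,-.06,.80),(.62,-.08,.55),tuple(g-.20*h+[0,0,.35]),tuple(g-.20*h+[0,0,.06]),tuple(g-.003*h+[0,0,.06]),tuple(g-.003*h+[0,0,.16]),(*kiln(-.20,0),.16),(*kiln(.055,0),.105)]
for p in W:
    q,e=ik(np.array(p),Rt,q);print(np.round(p,3),np.round(q,2),round(e,4))
steps(o,W)
E
```

```text
23.02 pos [0.8797 0.0778 1.0043] q [-0.1681, 0.4421, 0.2186, 0.4397, 1.0997, 1.321] tilt 82.15 az 12.9 yz -0.017 xaz 5.8 [0.7498, 0.0782, 0.6523, -0.0793]
turn/pi 0.9946 yz 1.3877787807814457e-16
turn/pi -0.0054 yz 1.3877787807814457e-17
[ 0.8  -0.06  0.8 ] [-0.45  0.19  1.13  1.09  0.78  0.55] 0.0
[ 0.62 -0.08  0.55] [-0.72  0.07  1.94  1.72  0.95 -0.43] 0.0
[ 0.355 -0.137  0.35 ] [-1.69  0.37  2.44  1.09  1.53 -1.24] 0.1007
[ 0.355 -0.137  0.06 ] [-1.76  1.67  2.44  1.4   1.14 -2.5 ] 0.0332
[ 0.547 -0.093  0.06 ] [-0.92  1.39  2.28  2.01  1.66 -2.03] 0.0
[ 0.547 -0.093  0.16 ] [-0.92  1.13  2.38  2.02  1.59 -1.89] 0.0
[0.396 0.076 0.16 ] [-0.98  1.96  2.44  1.38  1.82 -2.85] 0.3807
[0.641 0.147 0.105] [-0.09  1.17  2.19  2.83  1.64 -1.62] 0.0
[-1.076  0.601 -0.397] rows 6.2
[-1.363 -0.08  -0.721] rows 7.4
[-1.176  0.    -1.205] rows 8.1
[-1.436  0.024  0.198] rows 7.0
[ 0.134 -0.002  0.976] rows 4.7
[ 0.495 -0.008 -0.068] rows 2.4
[-0.091 -0.989 -0.541] rows 5.4
[-0.1   -0.07   1.299] rows 6.3
```

```bash

python3 - <<'E'
from rig import robot
from h import *
from kin import *
o=robot.get_obs()
Rt=R.from_quat(o["tool_rot"])*R.from_euler('z',-.0054*np.pi);t=Rt.as_matrix()[:,2];h=t*[1,1,0]/np.hypot(*t[:2])
g=np.array([.550,-.092,0])-.003*h
W=[(.84,.01,.90),(.77,-.05,.76),(.69,-.07,.64),(.61,-.08,.52),tuple(g+[0,0,.40]),tuple(g+[0,0,.28]),tuple(g+[0,0,.16]),tuple(g+[0,0,.06]),tuple(g+[0,0,.09]),(*kiln(-.06,-.10),.125),(*kiln(-.04,0),.125),(*kiln(.0,0),.12),(*kiln(.05,0),.105)]
q=o["q"]
for p in W:
    q,e=ik(np.array(p),Rt,q);print(np.round(p,3),np.round(q,2),round(e,4))
o["tool_rot"]=Rt.as_quat();steps(o,W)
E
```

```text
[0.84 0.01 0.9 ] [-0.3   0.25  0.79  0.74  0.83  0.94] 0.0
[ 0.77 -0.05  0.76] [-0.46  0.14  1.29  1.2   0.74  0.38] 0.0
[ 0.69 -0.07  0.64] [-0.59  0.08  1.67  1.55  0.8  -0.11] 0.0
[ 0.61 -0.08  0.52] [-0.74  0.1   2.01  1.78  0.99 -0.56] 0.0
[ 0.547 -0.093  0.4  ] [-0.92  0.31  2.29  1.87  1.24 -1.05] 0.0
[ 0.547 -0.093  0.28 ] [-0.92  0.72  2.4   1.99  1.43 -1.55] 0.0
[ 0.547 -0.093  0.16 ] [-0.92  1.13  2.38  2.02  1.59 -1.91] 0.0
[ 0.547 -0.093  0.06 ] [-0.92  1.39  2.28  2.01  1.66 -2.04] 0.0
[ 0.547 -0.093  0.09 ] [-0.92  1.32  2.32  2.01  1.64 -2.02] 0.0
[0.559 0.019 0.125] [-0.59  1.32  2.43  2.3   1.85 -2.01] 0.0
[0.55  0.12  0.125] [-0.22  1.34  2.44  2.65  2.01 -1.86] 0.0136
[0.588 0.132 0.12 ] [-0.15  1.23  2.34  2.75  1.83 -1.73] 0.0
[0.637 0.145 0.105] [-0.09  1.18  2.2   2.83  1.66 -1.64] 0.0
[-0.553  0.286 -0.195] rows 3.1
[-0.749  0.214 -0.309] rows 4.0
[-0.651  0.008 -0.326] rows 3.5
[-0.649 -0.04  -0.315] rows 3.5
[-0.638 -0.008 -0.236] rows 3.3
[-0.594  0.     0.082] rows 2.9
[-0.594  0.     0.082] rows 2.9
[-0.495  0.     0.068] rows 2.4
[ 0.149 -0.    -0.02 ] rows 0.7
[ 0.198 -0.53   0.155] rows 2.8
[ 0.01  -0.505  0.071] rows 2.4
[ 0.002 -0.011  0.201] rows 1.0
[-0.04  -0.014  0.258] rows 1.3
```

Call:
move_arm:
  motion: "1 -0.55 0.28 -0.19 -0.005;1 -0.55 0.28 -0.19 -0.005;1 -0.55 0.28 -0.19 -0.005;1 -0.55 0.28 -0.19 -0.005"

```text
time: 23.35
position: [0.8397, 0.0139, 0.8865]
tool_rot: [0.755, 0.084, 0.646, -0.077]
ft_force: [2.2, 0.4, -3.1]
grip_width: 0.0871
grip_force: 0.0
```

Call:
move_arm:
  motion: "1 -0.75 0.21 -0.31 0;1 -0.75 0.21 -0.31 0;1 -0.75 0.21 -0.31 0;1 -0.75 0.21 -0.31 0;1 -0.75 0.21 -0.31 0;1 -0.75 0.21 -0.31 0"

```text
time: 23.85
position: [0.769, -0.0453, 0.7532]
tool_rot: [0.752, 0.083, 0.649, -0.077]
ft_force: [0.2, -0.1, 1.0]
grip_width: 0.0868
grip_force: 0.0
```

Call:
move_arm:
  motion: "1 -0.65 0 -0.32 0;1 -0.65 0 -0.32 0;1 -0.65 0 -0.32 0;1 -0.65 0 -0.32 0;1 -0.65 0 -0.32 0"

```text
time: 24.27
position: [0.6902, -0.063, 0.6393]
tool_rot: [0.75, 0.086, 0.652, -0.075]
ft_force: [0.0, -0.0, 0.5]
grip_width: 0.0865
grip_force: 0.0
```

Call:
move_arm:
  motion: "1 -0.65 -0.04 -0.31 0;1 -0.65 -0.04 -0.31 0;1 -0.65 -0.04 -0.31 0;1 -0.65 -0.04 -0.31 0;1 -0.65 -0.04 -0.31 0"

```text
time: 24.68
position: [0.612, -0.0739, 0.5191]
tool_rot: [0.75, 0.086, 0.651, -0.075]
ft_force: [0.1, -0.9, 1.0]
grip_width: 0.0875
grip_force: 0.0
```

```bash
cat > g.py <<'E'
from rig import robot
from h import *
from kin import *
o=robot.get_obs();show(o)
t=R.from_quat(o["tool_rot"]).as_matrix()[:,2];h=t*[1,1,0]/np.hypot(*t[:2])
g=np.array([.550,-.092,0])-.003*h
steps(o,[tuple(g+[0,0,.36]),tuple(g+[0,0,.20]),tuple(g+[0,0,.06])])
E
python3 g.py
```

```text
24.68 pos [ 0.612  -0.0739  0.5191] q [-0.727, 0.0994, 2.009, 1.7811, 0.9732, -0.5571] tilt 81.96 az 13.1 yz -0.001 xaz 12.8 [0.7501, 0.0857, 0.6515, -0.075]
[-0.835  0.018 -0.223] rows 4.1
[-0.792  0.001  0.112] rows 3.8
[-0.693  0.001  0.098] rows 3.4
```

Call:
move_arm:
  motion: "1 -0.835 0.018 -0.22 0;1 -0.835 0.018 -0.22 0;1 -0.835 0.018 -0.22 0;1 -0.835 0.018 -0.22 0;1 -0.835 0.018 -0.22 0;1 -0.835 0.018 -0.22 0"

```text
time: 25.18
position: [0.5499, -0.0955, 0.3575]
tool_rot: [0.75, 0.086, 0.652, -0.075]
ft_force: [0.1, -0.7, -0.5]
grip_width: 0.0869
grip_force: 0.0
```

Call:
move_arm:
  motion: "1 -0.79 0 0.11 0;1 -0.79 0 0.11 0;1 -0.79 0 0.11 0;1 -0.79 0 0.11 0;1 -0.79 0 0.11 0;1 -0.79 0 0.11 0;1 -0.79 0 0.11 0"

```text
time: 25.77
position: [0.5477, -0.091, 0.2027]
tool_rot: [0.748, 0.089, 0.654, -0.074]
ft_force: [-0.7, 0.3, 0.2]
grip_width: 0.087
grip_force: 0.0
```

```bash
python3 g.py
```

```text
25.77 pos [ 0.5477 -0.091   0.2027] q [-0.9185, 0.9996, 2.4006, 2.0111, 1.5449, -1.8112] tilt 82.3 az 13.2 yz 0.005 xaz 15.3 [0.7478, 0.0885, 0.6538, -0.0742]
[ 0.779  0.011 -0.11 ] rows 3.8
[-0.793 -0.004  0.107] rows 3.8
[-0.694 -0.003  0.094] rows 3.4
```

Call:
move_arm:
  motion: "1 -0.18 0 0.025 0;1 -0.36 0 0.05 0;1 -0.54 0 0.07 0;1 -0.65 0 0.085 0;1 -0.708 0.005 0.091 0;1 -0.708 0.005 0.091 0;1 -0.708 0.005 0.091 0"

```text
time: 26.35
position: [0.5459, -0.0928, 0.0614]
tool_rot: [0.748, 0.088, 0.654, -0.074]
ft_force: [0.0, -0.6, 0.4]
grip_width: 0.0865
grip_force: 0.0
```

```bash
cat >> g.py <<'E'
print(o["ft_force"],o["grip_width"],o["grip_force"])
E
python3 g.py; python3 - <<'E'
from rig import robot
import cv2
p,d=robot.camera("side");cv2.imwrite("pics/s2.png",cv2.resize(p[60:300,120:440,::-1],None,fx=2.4,fy=2.4))
E
```

```text
26.35 pos [ 0.5459 -0.0928  0.0614] q [-0.9266, 1.3831, 2.2812, 1.9985, 1.6535, -2.0516] tilt 82.25 az 13.1 yz 0.005 xaz 15.1 [0.7481, 0.0879, 0.6536, -0.0738]
[ 1.48   0.007 -0.195] rows 7.2
[-0.793 -0.004  0.108] rows 3.8
[-0.694 -0.003  0.094] rows 3.4
[ 0.02246302 -0.60716937  0.43563896] 0.08651044399670603 0.0
```

View pics/s2.png

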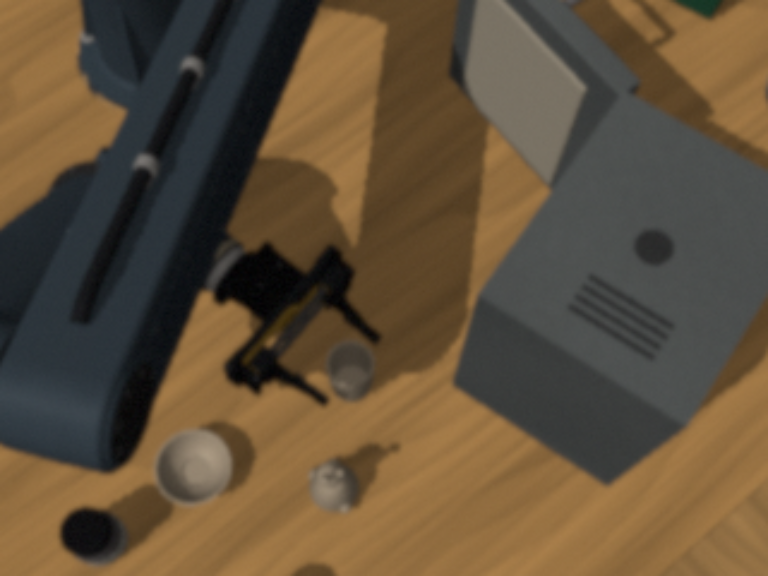

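The picture shows the tool nearly level, with the fingertips at (378,338) and (325,400) on either side of the tumbler's rim at (350,362). I grip it now.

Call:
move_arm:
  motion: "-1 0 0 0 0;-1 0 0 0 0;-1 0 0 0 0;-1 0 0 0 0;-1 0 0 0 0;-1 0 0 0 0;-1 0 0 0 0;-1 0 0 0 0;-1 0 0 0 0"
  newtons: 14

```text
time: 27.15
position: [0.5447, -0.0918, 0.0573]
tool_rot: [0.75, 0.086, 0.652, -0.076]
ft_force: [0.3, -0.4, -0.3]
grip_width: 0.0538
grip_force: 14.0
```

```bash
python3 g.py; python3 - <<'E'
from rig import robot
from h import *
from kin import *
o=robot.get_obs();Rt=R.from_quat(o["tool_rot"]);q=o["q"]
P=o["position"]
for p in [(P[0],P[1],.12),(*kiln(-.07,-.14),.125),(*kiln(-.05,-.10),.125),(*kiln(-.035,-.06),.125),(*kiln(-.03,-.03),.125),(*kiln(-.02,0),.125),(*kiln(.02,0),.12),(*kiln(.05,0),.12)]:
    q,e=ik(np.array(p),Rt,q);print(np.round(p,3),np.round(q,2),round(e,4))
E
```

```text
27.15 pos [ 0.5447 -0.0918  0.0573] q [-0.9271, 1.3927, 2.2806, 1.9992, 1.6532, -2.0533] tilt 82.01 az 13.1 yz -0.002 xaz 12.4 [0.7498, 0.0856, 0.6518, -0.0757]
[ 1.5    0.004 -0.2  ] rows 7.3
[-0.792  0.002  0.111] rows 3.8
[-0.693  0.001  0.097] rows 3.4
[ 0.26615437 -0.4429684  -0.34022002] 0.05381538901088614 13.979036400050973
[ 0.545 -0.092  0.12 ] [-0.93  1.25  2.35  2.    1.62 -1.98] 0.0
[ 0.56  -0.022  0.125] [-0.71  1.27  2.4   2.19  1.75 -2.  ] 0.0
[0.568 0.022 0.125] [-0.56  1.28  2.41  2.33  1.82 -1.96] 0.0
[0.572 0.064 0.125] [-0.41  1.28  2.41  2.47  1.87 -1.9 ] 0.0
[0.568 0.094 0.125] [-0.31  1.29  2.41  2.58  1.91 -1.86] 0.0
[0.569 0.126 0.125] [-0.19  1.27  2.4   2.7   1.91 -1.79] 0.0
[0.608 0.137 0.12 ] [-0.13  1.19  2.29  2.78  1.74 -1.69] 0.0
[0.637 0.145 0.12 ] [-0.09  1.14  2.21  2.82  1.63 -1.63] 0.0
```

```bash
cat > s.py <<'E'
from rig import robot
from h import *
o=robot.get_obs();P=o["position"];show(o);print(o["ft_force"],o["grip_width"],o["grip_force"],"TCP in kiln",r2(-KY)@(P[:2]-FRONT))
E
python3 - <<'E'
from s import *
steps(o,[(P[0],P[1],.125),(*kiln(-.07,-.14),.125),(*kiln(-.04,-.07),.125),(*kiln(-.03,-.03),.125),(*kiln(0,0),.122),(*kiln(.049,0),.122),(*kiln(.049,0),.103)])
E
```

```text
27.15 pos [ 0.5447 -0.0918  0.0573] q [-0.9271, 1.3927, 2.2806, 1.9992, 1.6532, -2.0533] tilt 82.01 az 13.1 yz -0.002 xaz 12.4 [0.7498, 0.0856, 0.6518, -0.0757]
[ 0.26615437 -0.4429684  -0.34022002] 0.05381538901088614 13.979036400050973 TCP in kiln [-0.10396984 -0.20238387]
[ 0.335 -0.001 -0.047] rows 1.6
[ 0.021 -0.32   0.152] rows 1.7
[ 0.018 -0.357  0.13 ] rows 1.8
[ 0.005 -0.202  0.039] rows 1.0
[ 0.005 -0.158  0.143] rows 1.0
[ 0.034 -0.013  0.242] rows 1.2
[-0.094  0.     0.013] rows 0.5
```

Call:
move_arm:
  motion: "-1 0.06 0 -0.01 0;-1 0.14 0 -0.02 0;-1 0.22 0 -0.03 0;-1 0.3 0 -0.045 0;-1 0.335 0 -0.047 0;-1 0.335 0 -0.047 0"

```text
time: 27.65
position: [0.5447, -0.0915, 0.1258]
tool_rot: [0.75, 0.086, 0.652, -0.076]
ft_force: [-0.2, 0.2, -1.0]
grip_width: 0.0543
grip_force: 14.0
```

Call:
move_arm:
  motion: "-1 0.006 -0.1 0.05 0;-1 0.012 -0.2 0.1 0;-1 0.02 -0.32 0.152 0;-1 0.026 -0.44 0.2 0;-1 0.032 -0.56 0.24 0;-1 0.039 -0.677 0.282 0;-1 0.039 -0.677 0.282 0;-1 0.039 -0.677 0.282 0"

```text
time: 28.32
position: [0.5691, 0.0559, 0.1235]
tool_rot: [0.75, 0.088, 0.651, -0.077]
ft_force: [0.1, -1.5, -2.0]
grip_width: 0.0543
grip_force: 14.0
```

```bash
python3 - <<'E'
from s import *
steps(o,[(*kiln(-.03,-.03),.125),(*kiln(0,0),.122),(*kiln(.049,0),.122),(*kiln(.049,0),.103)])
E
```

```text
28.32 pos [0.5691 0.0559 0.1235] q [-0.4479, 1.2906, 2.4111, 2.4307, 1.8631, -1.9267] tilt 81.87 az 13.5 yz -0.002 xaz 12.7 [0.7503, 0.0879, 0.6506, -0.0775]
[ 0.05524957 -1.47969654 -2.0310879 ] 0.054279994981036035 14.01710224045928 TCP in kiln [-0.03962579 -0.06721748]
[ 0.012 -0.188  0.038] rows 0.9
[ 0.005 -0.157  0.144] rows 1.0
[ 0.035 -0.011  0.242] rows 1.2
[-0.094  0.     0.013] rows 0.5
```

Call:
move_arm:
  motion: "-1 0.004 -0.065 0.013 0;-1 0.008 -0.13 0.026 0;-1 0.012 -0.188 0.038 0;-1 0.015 -0.27 0.11 0;-1 0.017 -0.345 0.182 0;-1 0.028 -0.35 0.26 0;-1 0.028 -0.35 0.26 0;-1 0.028 -0.35 0.26 0"

```text
time: 28.98
position: [0.6051, 0.1319, 0.1235]
tool_rot: [0.749, 0.086, 0.652, -0.075]
ft_force: [-0.9, -0.1, -1.3]
grip_width: 0.054
grip_force: 14.0
```

```bash
python3 - <<'E'
from s import *
steps(o,[(*kiln(.049,0),.122),(*kiln(.049,0),.106)])
E
```

```text
28.98 pos [0.6051 0.1319 0.1235] q [-0.1465, 1.1869, 2.3002, 2.764, 1.7543, -1.6969] tilt 82.08 az 13.1 yz -0.0 xaz 12.9 [0.7494, 0.0858, 0.6523, -0.0749]
[-0.86335416 -0.10641964 -1.31881311] 0.054042089223032705 14.017086866624595 TCP in kiln [ 0.0160645  -0.00418435]
[ 0.015 -0.03   0.163] rows 0.8
[-0.079  0.     0.011] rows 0.4
```

Call:
move_arm:
  motion: "-1 0.004 -0.008 0.04 0;-1 0.008 -0.016 0.08 0;-1 0.011 -0.024 0.12 0;-1 0.014 -0.03 0.15 0;-1 0.015 -0.03 0.163 0;-1 0.015 -0.03 0.163 0"

```text
time: 29.48
position: [0.6351, 0.1452, 0.1215]
tool_rot: [0.75, 0.085, 0.652, -0.075]
ft_force: [-0.3, 0.3, -0.9]
grip_width: 0.0544
grip_force: 14.0
```

```bash
python3 - <<'E'
from s import *
steps(o,[(*kiln(.049,0),.108),(*kiln(.049,0),.102)])
E
```

```text
29.48 pos [0.6351 0.1452 0.1215] q [-0.0943, 1.136, 2.2179, 2.8219, 1.6322, -1.6363] tilt 81.97 az 13.1 yz -0.001 xaz 12.5 [0.75, 0.0854, 0.6515, -0.0751]
[-0.27140217  0.25315613 -0.93095103] 0.05439945198951987 14.017015026374793 TCP in kiln [0.04853453 0.00023655]
[-0.066  0.001  0.012] rows 0.3
[-0.03   0.     0.004] rows 0.1
```

Call:
move_arm:
  motion: "-1 -0.02 0 0.003 0;-1 -0.04 0 0.006 0;-1 -0.055 0 0.009 0;-1 -0.066 0 0.01 0;-1 -0.072 0 0.011 0;-1 -0.077 0 0.011 0;-1 -0.077 0 0.011 0"

```text
time: 30.07
position: [0.6348, 0.1465, 0.1059]
tool_rot: [0.75, 0.086, 0.651, -0.076]
ft_force: [-0.4, -0.6, -0.7]
grip_width: 0.0543
grip_force: 14.0
```

Call:
move_arm:
  motion: "-1 -0.004 0 0 0;-1 -0.008 0 0.001 0;-1 -0.012 0 0.001 0;-1 -0.016 0 0.002 0;-1 -0.016 0 0.002 0"

```text
time: 30.48
position: [0.6349, 0.1464, 0.103]
tool_rot: [0.75, 0.086, 0.652, -0.076]
ft_force: [0.7, 0.5, -1.8]
grip_width: 0.0542
grip_force: 14.0
```

```bash
python3 s.py
```

```text
30.48 pos [0.6349 0.1464 0.103 ] q [-0.0922, 1.1816, 2.2022, 2.8216, 1.6611, -1.6455] tilt 81.99 az 13.2 yz -0.002 xaz 12.5 [0.7498, 0.0859, 0.6516, -0.0757]
[ 0.74213827  0.53618852 -1.82551917] 0.0542234277810363 14.017038516958564 TCP in kiln [0.04871174 0.00143618]
```

Call:
move_arm:
  motion: "-1 -0.003 0 0 0;-1 -0.005 0 0 0;-1 -0.005 0 0 0"

```text
time: 30.73
position: [0.6348, 0.1463, 0.1023]
tool_rot: [0.75, 0.086, 0.652, -0.076]
ft_force: [0.3, 0.3, -0.8]
grip_width: 0.0539
grip_force: 14.0
```

Call:
move_arm:
  motion: "-1 -0.003 0 0 0;-1 -0.005 0 0 0;-1 -0.005 0 0 0"

```text
time: 30.98
position: [0.6348, 0.1463, 0.1022]
tool_rot: [0.749, 0.086, 0.653, -0.076]
ft_force: [-1.3, -0.4, 3.0]
grip_width: 0.0542
grip_force: 13.9
```

```bash
python3 s.py; python3 - <<'E'
from rig import robot
import cv2
from h import *
p,d=robot.camera("wrist");cv2.imwrite("pics/w3.png",p[...,::-1])
E
```

```text
30.98 pos [0.6348 0.1463 0.1022] q [-0.0925, 1.186, 2.2012, 2.821, 1.6674, -1.6468] tilt 82.18 az 13.2 yz -0.001 xaz 12.6 [0.7488, 0.0859, 0.6528, -0.0758]
[-1.25215211 -0.42300743  2.99221264] 0.0541653536752602 13.946123325013104 TCP in kiln [0.04863792 0.0013883 ]
```

View pics/w3.png

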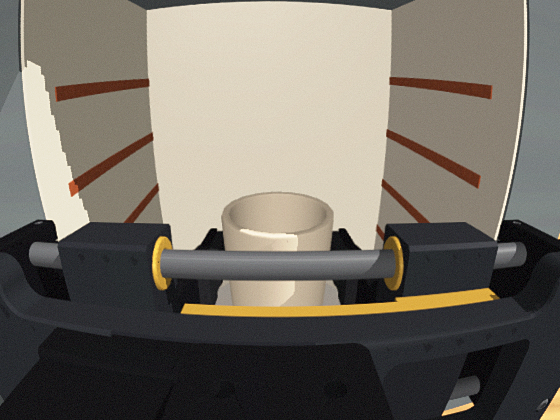

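The wrist picture shows the tumbler upright at (278,245) over the shelf, in the middle of the chamber. The wrist force rose to 3 N, so it has touched down. I release it and back out.

Call:
move_arm:
  motion: "0 0 0 0 0;0.4 0 0 0 0;0.6 0 0 0 0;0.7 0 0 0 0;0.7 0 0 0 0;0.7 0 0 0 0"

```text
time: 31.53
position: [0.6345, 0.1463, 0.1006]
tool_rot: [0.75, 0.086, 0.651, -0.076]
ft_force: [0.0, 0.1, -0.5]
grip_width: 0.0729
grip_force: 0.0
```

```bash
python3 - <<'E'
from s import *
steps(o,[(*kiln(.015,0.0015),P[2]+.002),(*kiln(-.025,0.001),P[2]+.01)])
E
```

```text
31.53 pos [0.6345 0.1463 0.1006] q [-0.0924, 1.1871, 2.2013, 2.8213, 1.6642, -1.6468] tilt 81.93 az 13.2 yz -0.002 xaz 12.4 [0.7502, 0.0859, 0.6512, -0.0757]
[ 0.0269367   0.08004516 -0.50086675] 0.07286730932572316 0.0 TCP in kiln [0.04828457 0.00151088]
[-0.013  0.009 -0.166] rows 0.8
[ 0.012  0.013 -0.203] rows 1.0
```

Call:
move_arm:
  motion: "0.7 -0.003 0.002 -0.04 0;0.7 -0.006 0.004 -0.08 0;0.7 -0.009 0.006 -0.12 0;0.7 -0.013 0.009 -0.166 0;0.7 -0.007 0.015 -0.25 0;0.7 0 0.022 -0.33 0;0.7 0 0.022 -0.34 0;0.7 0 0.022 -0.34 0"

```text
time: 32.2
position: [0.5697, 0.1262, 0.1095]
tool_rot: [0.751, 0.085, 0.651, -0.076]
ft_force: [-0.6, -0.0, -0.5]
grip_width: 0.0739
grip_force: 0.0
```

```bash
python3 - <<'E'
from s import *
m=robot.camera_model("wrist");p,d=robot.camera("wrist");np.savez("w4.npz",p=p,d=d);cv2.imwrite("pics/w4.png",p[...,::-1])
print({k:np.round(v,4).tolist() if not isinstance(v,str) else v for k,v in m.items()})
K=np.array(m["mtx"]);v,u=np.mgrid[:420,:560];dx=u-K[0,2];dy=v-K[1,2];r=np.hypot(dx,dy)+1e-9;th=r/K[0,0]
c=np.dstack([dx/r*np.tan(th)*d,dy/r*np.tan(th)*d,d]);C=c@R.from_quat(m["attitude"]).as_matrix().T+np.array(m["position"])
C[d==0]=np.nan;q=C.reshape(-1,3);k=np.c_[(q[:,:2]-FRONT)@r2(KY),q[:,2]]
s=(k[:,0]>.01)&(k[:,0]<.12)&(abs(k[:,1])<.06)
b=k[s];print(s.sum(),"zmax",np.nanpercentile(b[:,2],98))
rim=b[(b[:,2]>.11)&(b[:,2]<.15)];cc,rr=cv2.minEnclosingCircle((rim[:,:2]*1000).astype(np.float32));print("rim",len(rim),cc,rr,rim.min(0),rim.max(0))
E
```

```text
32.2 pos [0.5697 0.1262 0.1095] q [-0.187, 1.307, 2.3798, 2.701, 1.9262, -1.7933] tilt 81.82 az 13.1 yz -0.003 xaz 12.0 [0.7509, 0.0852, 0.6505, -0.0757]
[-0.57749395 -0.03496049 -0.49467934] 0.07391208421804726 0.0 TCP in kiln [-0.01951259  0.00011869]
{'mtx': [[325.1923, 0.0, 277.3679], [0.0, 325.1923, 201.7631], [0.0, 0.0, 1.0]], 'position': [0.4309, 0.0932, 0.1979], 'attitude': [0.6494, -0.5174, 0.3464, -0.4365]}
14120 zmax 0.2463689202946031
rim 3236 (51.98004913330078, 0.6219738125801086) 28.469924926757812 [ 0.02425274 -0.02768346  0.11000173] [0.07872877 0.02768423 0.12672574]
```

View pics/w4.png

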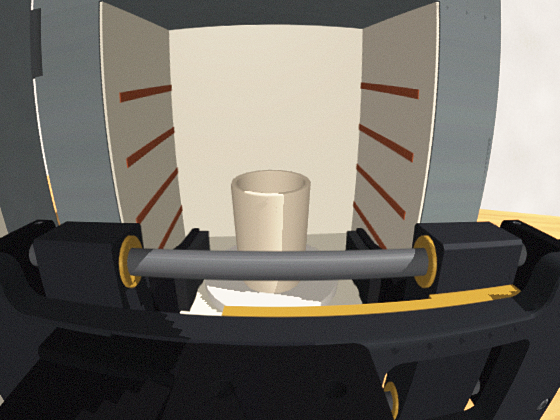

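The tumbler stands upright at (270,230), released. It measures at depth 52 mm and y 0.6 mm, against the wanted 60 and 0. I check the frame against the chamber before a small, low push.

```bash
python3 - <<'E'
from s import *
from kin import ik
z=np.load("w4.npz");d=z["d"];m=robot.camera_model("wrist")
K=np.array(m["mtx"]);v,u=np.mgrid[:420,:560];dx=u-K[0,2];dy=v-K[1,2];r=np.hypot(dx,dy)+1e-9;th=r/K[0,0]
c=np.dstack([dx/r*np.tan(th)*d,dy/r*np.tan(th)*d,d]);C=c@R.from_quat(m["attitude"]).as_matrix().T+np.array(m["position"])
C[d==0]=np.nan;k=np.dstack([(C[...,:2]-FRONT)@r2(KY),C[...,2]])
print("back",np.nanmedian(k[60:150,220:320,0]),"left/right y",np.nanmedian(k[60:150,120:160,1]),np.nanmedian(k[60:150,375:415,1]),"front",np.nanmedian(k[60:200,45:90,0]),np.nanmedian(k[60:200,450:480,0]))
q=k.reshape(-1,3);w=(q[:,2]>.041)&(q[:,2]<.049)&(abs(q[:,1])<.058)&(q[:,0]>0)&(q[:,0]<.12);b=q[w]
print("bat",len(b),np.nanpercentile(b,[1,99],axis=0))
Rt=R.from_quat(o["tool_rot"]);qq=o["q"]
W=[(*kiln(-.02,0),.07),(*kiln(.013,0),.07),(*kiln(.026,0),.07)]
for p in W: qq,e=ik(np.array(p),Rt,qq);print(np.round(qq,2),round(e,4))
steps(o,W)
E
```

```text
32.25 pos [0.5702 0.1264 0.1098] q [-0.1863, 1.3061, 2.3783, 2.7013, 1.9258, -1.7931] tilt 81.92 az 13.1 yz -0.002 xaz 12.3 [0.7503, 0.0856, 0.6512, -0.0756]
[ 0.04820263 -1.12000188  0.26841631] 0.07357752333820407 0.0 TCP in kiln [-0.01894547  0.00020643]
back 0.1391297691993638 left/right y 0.08916721351260855 -0.08770007611938029 front 0.0004729797063052792 0.0007297138344540554
bat 2763 [[ 0.01543093 -0.04698835  0.04196043]
 [ 0.09874418  0.05052015  0.0484537 ]]
[-0.19  1.4   2.33  2.69  1.97 -1.82] 0.0
[-0.14  1.32  2.25  2.76  1.83 -1.73] 0.0
[-0.12  1.3   2.22  2.79  1.78 -1.7 ] 0.0
[-0.198  0.002  0.023] rows 1.0
[ 0.023 -0.009  0.163] rows 0.8
[ 0.009 -0.003  0.064] rows 0.3
```

Call:
move_arm:
  motion: "-1 -0.05 0 0.005 0;-1 -0.1 0 0.01 0;-1 -0.15 0 0.017 0;-1 -0.198 0.002 0.023 0;-1 -0.198 0.002 0.023 0;-1 -0.198 0.002 0.023 0;-1 -0.198 0.002 0.023 0;-1 -0.198 0.002 0.023 0;-1 -0.198 0.002 0.023 0;-1 -0.198 0.002 0.023 0;-1 -0.198 0.002 0.023 0;-1 -0.198 0.002 0.023 0"

```text
time: 33.25
position: [0.5692, 0.1261, 0.0709]
tool_rot: [0.75, 0.086, 0.652, -0.076]
ft_force: [0.4, -0.0, 0.8]
grip_width: 0.0036
grip_force: 0.0
```

Call:
move_arm:
  motion: "-1 0 0 0 0;-1 0 0 0 0;-1 0 0 0 0;-1 0 0 0 0;-1 0 0 0 0"

```text
time: 33.67
position: [0.5692, 0.1262, 0.0706]
tool_rot: [0.75, 0.086, 0.652, -0.076]
ft_force: [-0.5, 0.1, 0.1]
grip_width: 0.0005
grip_force: 0.0
```

```bash
python3 - <<'E'
from s import *
steps(o,[(*kiln(.012,0.0005),.07),(*kiln(.025,0.0005),.07)])
E
```

```text
33.67 pos [0.5692 0.1262 0.0706] q [-0.1887, 1.4013, 2.3325, 2.6894, 1.9709, -1.818] tilt 81.99 az 13.2 yz -0.002 xaz 12.5 [0.7498, 0.0859, 0.6516, -0.0757]
[-0.50344399  0.08403233  0.12583968] 0.0004902968188332013 0.0 TCP in kiln [-0.02005035  0.00023397]
[ 0.019 -0.01   0.159] rows 0.8
[ 0.009 -0.003  0.064] rows 0.3
```

Call:
move_arm:
  motion: "-1 0.005 -0.002 0.04 0;-1 0.01 -0.005 0.08 0;-1 0.014 -0.007 0.12 0;-1 0.017 -0.009 0.145 0;-1 0.019 -0.01 0.159 0;-1 0.02 -0.01 0.17 0;-1 0.022 -0.011 0.18 0;-1 0.023 -0.011 0.19 0;-1 0.025 -0.012 0.2 0;-1 0.026 -0.012 0.21 0;-1 0.027 -0.013 0.22 0;-1 0.027 -0.013 0.22 0"

```text
time: 34.67
position: [0.612, 0.1388, 0.0699]
tool_rot: [0.75, 0.086, 0.652, -0.076]
ft_force: [0.5, 0.0, -0.6]
grip_width: 0.0004
grip_force: 0.2
```

```bash
cat > m.py <<'E'
from s import *
m=robot.camera_model("wrist");p,d=robot.camera("wrist")
K=np.array(m["mtx"]);v,u=np.mgrid[:420,:560];dx=u-K[0,2];dy=v-K[1,2];r=np.hypot(dx,dy)+1e-9;th=r/K[0,0]
c=np.dstack([dx/r*np.tan(th)*d,dy/r*np.tan(th)*d,d]);C=c@R.from_quat(m["attitude"]).as_matrix().T+np.array(m["position"])
C[d==0]=np.nan;q=C.reshape(-1,3);k=np.c_[(q[:,:2]-FRONT)@r2(KY),q[:,2]]
b=k[(k[:,0]>.005)&(k[:,0]<.125)&(abs(k[:,1])<.06)]
rim=b[(b[:,2]>.118)&(b[:,2]<.14)];cc,rr=cv2.minEnclosingCircle((rim[:,:2]*1000).astype(np.float32));print("rim",len(rim),cc,rr,rim[:,2].max())
E
python3 m.py
```

```text
34.67 pos [0.612  0.1388 0.0699] q [-0.1227, 1.2997, 2.226, 2.7835, 1.7921, -1.7023] tilt 82.01 az 13.2 yz -0.001 xaz 12.6 [0.7497, 0.086, 0.6518, -0.0757]
[ 0.48240013  0.04776212 -0.55076787] 0.0004216089796385062 0.16347222710464848 TCP in kiln [0.02462181 0.00052075]
rim 2795 (60.03831481933594, 0.835156261920929) 28.33317756652832 0.1264361386673044
```

The tumbler now sits at depth 60.0, y 0.8 mm, still upright. I back out.

Call:
move_arm:
  motion: "-1 -0.004 0.002 -0.04 0;-1 -0.01 0.005 -0.1 0;-1 -0.017 0.008 -0.16 0;-1 -0.02 0.01 -0.22 0;-1 0.03 0.02 -0.23 0;-1 0.08 0.02 -0.23 0;-1 0.08 0.02 -0.23 0"

```text
time: 35.3
position: [0.5706, 0.1247, 0.0939]
tool_rot: [0.749, 0.086, 0.652, -0.076]
ft_force: [-0.7, -0.1, 0.5]
grip_width: 0.0009
grip_force: 0.0
```

```bash
python3 m.py; python3 - <<'E'
from rig import robot
from h import *
p,d=robot.camera("side");P=cloud(robot.camera_model("side"),d).reshape(-1,3)
for n,c,z in(("dish",(.522,-.302),.032),("rabbit",(.643,-.190),.097),("jar",(.518,-.432),.075)):
    w=(np.hypot(P[:,0]-c[0],P[:,1]-c[1])<.06)&(P[:,2]>.015)&(P[:,2]<.12);print(n,w.sum(),np.round((P[w].min(0)+P[w].max(0))/2,3),P[w][:,2].max())
w=(P[:,2]>.269)&(P[:,2]<.2795)&(P[:,0]<.56)&(P[:,0]>.25)&(P[:,1]>.18)&(P[:,1]<.4);r=cv2.minAreaRect((P[w][:,:2]*1000).astype(np.float32));print("door",w.sum(),np.round(cv2.boxPoints(r)).tolist())
E
```

```text
35.3 pos [0.5706 0.1247 0.0939] q [-0.1925, 1.3464, 2.3593, 2.6908, 1.9459, -1.8064] tilt 82.06 az 13.1 yz -0.002 xaz 12.4 [0.7495, 0.0856, 0.6521, -0.0757]
[-0.65575722 -0.14309406  0.52389814] 0.0009105957710772896 0.0 TCP in kiln [-0.0190655  -0.00153024]
rim 1842 (60.271453857421875, 1.053871512413025) 28.548259735107422 0.12666580010025424
dish 457 [ 0.521 -0.301  0.026] 0.03733174015978169
rabbit 333 [ 0.64  -0.188  0.057] 0.09873681015831515
jar 523 [ 0.521 -0.431  0.048] 0.08078919170501508
door 600 [[302.0, 281.0], [552.0, 269.0], [553.0, 292.0], [303.0, 303.0]]
```

```bash
python3 -c "
from rig import robot
print(robot.hand_in())"
```

```text
the job is handed in; nothing more can be done
None
```

I handed the job in at about 35 s: the kiln door stands open about 1.9 rad (109°), and the tumbler stands upright about 1 mm from the middle of the shelf. On the way it stood briefly on open table for a regrasp, and after release I nudged it 8 mm into place. The dish, rabbit and jar still measure where they started.

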